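# Rebuild the wine filter

### The arm

A 6-joint arm with a two-finger parallel gripper is mounted at the origin on the work surface. World frame = base frame: x ahead of the robot, y to its left, z up, the work surface at z = 0. Lengths are in mm, angles in degrees, forces in N, time in s.
With the tool pointing down it reaches from about 350 to 850 mm from the base axis. Payload 8.1 kg.
Tool frame: the origin (TCP) lies midway between the tips of the shut fingers; the grasp point (between the pads) lies 19 mm behind it (r.grasp_offset is the distance from the TCP to the grasp point, in mm); z points along the fingers, x is the direction in which the jaws open and shut, and the axes are right-handed (so a half turn about z gives the same grasp; the last joint's range is limited). The gripper opens to 85 mm and grips with 20 to 120 N. Pads are 22 mm wide; open, the fingers measure 114 mm over their backs; the gripper's body (76 mm by 85 mm) begins 54 mm behind the grasp point. The pads swing forward as they close: fully open they stand 13 mm farther back than shut.
Start: joints at [-79.32, 7.471, 85.268, -0, 87.261, -4.893], TCP at [161.1, -577.972, 231.292] pointing down, gripper open.
Joint ranges: [-169.43, 169.43], [-51.17, 129.36], [1.28, 143.12], [-76.62, 256.62], [0, 156.53], [-152.29, 152.29]. Speed limits (degrees/s): [136.94, 136.94, 159.86, 180, 180, 180].

### API

Orientations are given as [roll, pitch, yaw] about the fixed x, y, z axes, in that order (R = Rz(yaw) Ry(pitch) Rx(roll)).
In Python, from bench import r, optics, hand_in gives the robot as it stands.
- The arm moves only by the shell command python3 -m pendant 'ROWS' [FORCE]. ROWS is JSON, a list of rows, each a list of 5 numbers: the opening, from 0 (shut) to 1 (fully open), then the shift along the tool's x, y, z in mm, then the turn about the tool's z in degrees. A call has 1 to 10 rows; each row shifts and turns the commanded pose from where the row before left it, along the tool's axes as they then stand; what a row does not reach is not made up. A row lasts 1/10 s, in which the tool goes at most 50 mm and 8.59 degrees, less where a joint would pass 70% of its speed; a pose out of reach is approached as far as the arm can. A call with a gripper value outside its range is refused whole. The fingers move at their own pace and stop on an object; FORCE is the grip in N (left out, the last holds). Time passes only in rows, so rows that do not move let the fingers close. It gives the time, the measured TCP pose, the force and the opening at its end, in the units of the state.
- r.sense(): the state, without advancing time (a new reading comes with each control period).
- optics.snapshot(name): name is "scene" or "top" or "wrist"; returns (picture, depth): 384x512x3 uint8, blue, green, red; 384x512 float32, mm along the optical axis (not along the pixel's ray), 0 where there is no reading.
- optics.camera_params(name): a dict with "camera_matrix" (3x3 intrinsics, pixels), "eye" and "orientation" of the camera in the world. Camera axes: x right, y down, z forward; pixel columns grow to the right and rows downward; lengths in mm; the calibration is good to about 2 mm. The wrist camera is an equidistant fisheye: a pixel r from the principal point sees the ray r / f radians off the axis. A picture is of the moment at which its call begins: read the wrist's pose just before it. camera_params takes no time and is no camera call; for the wrist camera it gives the pose at the moment of the call.
- hand_in(): hands the job in, once; it reports no verdict.
Trained networks look in the newest picture that a camera, given by its name, has taken for a name from the list of things; names that differ only in an ending like _2 or _b are one class to them, and where a whole thing is asked for, a point or a joint stands for the part that bears it (a point fixed in the world has none). Each returns a list of dicts, best first, with "score" (0 to 1); they miss things now and then, are a little off and sometimes report something else, mostly with a low value. They report only what shows in the picture. A call takes as long as a camera call. They do not tell look-alikes from the thing itself.
- optics.search_frame(camera, query): "at" ([x, y, z] in mm, in world coordinates, good to about 4 mm: the middle of the surface that is visible of it).
The state is a dict: "time": time; "joint_pos": joint angles; "qd": joint speeds; "joint_efforts": joint torques, N m; "tool_pos": TCP position; "tcp_rot": TCP orientation; "ft_force": force on the tool from outside, world axes, zero at the start; "wrist_torque": the same for the moment, N m; "finger_gap": finger opening in mm.
Only numpy, scipy, OpenCV 4.12 (cv2) and the standard library are available. Lean on these libraries where they do the work, as an engineer would, in place of code of your own. Each camera call takes 0.05 s, during which the arm holds its last target. There are 200 camera calls.

### The job

Put the rinsed wine filter back together. First shut the cock by turning its lever across the pipe. Then stack every filter plate lying on the bench flat on the keyed core, the lowest with its tab on the cock's side and each next one with its tab on the opposite side to the one below; and slide the strainer rod, front end first, into the barrel: about halfway holding it by its middle, then let go, take it again further back by the black handle and push it fully home. Plates and rod may go in either order; with both in place and the cock still shut, turn the cock fully open in line with the pipe, and do not knock over or shove the bottle and the beaker standing behind it.

Things in the scene. Friction and masses are not known exactly. Their poses are not given: they have to be found in the camera images.
- filter: steel wine filter fixed on the bench. Origin: under the centre of its keyed core, at bench height; z up. The strainer barrel, 41 mm square outside, top 71 mm high, lies along y at x = -110 mm, from its mouth at y = -80 to y = +108 mm. The cock stands at x = -110, y = +140 mm: its side is +y. Seated plates have their x axis along the filter's +y or -y
- core_foot (a point): foot of the upright aluminium keyed core, at its centre: top of the pedestal (94 by 104 mm), 30 mm above the bench, where the lowest plate's underside rests. The core is 22 (filter's x) by 40 mm (filter's y), straight for 58 mm, then a narrower nose (14 by 32 mm) to 66 mm above this point. 2 mm play each side in a plate's hole
- bore_mouth (a point): centre of the barrel's mouth, in the plane of its flared rim (50 mm above the bench). Bore 27 mm square, 180 mm deep from the rim, running towards the filter's +y, level; the first 10 mm flare out to about 42 mm at the rim
- cock_axis (a point): turning axis (vertical) of the cock, at the lever's height, 90 mm above the bench
- cock (a joint): angle of the cock, rad: 0 = shut stop (lever across the pipe, pointing along the filter's +x), 1.571 = open stop (lever in line with the pipe, pointing along the filter's +y); it grows anticlockwise seen from above. Stays where it is left; takes about 2 N at the pin
- cock_pin (a point): top centre of the round upright black pin, 16 mm diameter and 40 mm tall, at the end of the cock's lever, 70 mm from the axis; top 134 mm above the bench, lever's upper face 94 mm
- plate_a: white filter plate flat on the bench; 2 to 4 alike (a to d) are present. Origin: centre of underside, z up. Flange 90 (x) by 80 mm (y), 6 mm thick; central collar 60 (x) by 42 mm (y), top 18 mm above the underside, with a through hole 44 (x) by 26 mm (y). One 22 mm wide tab on the +x side, out to x = 68 mm. Take it by the collar's 42 mm width. 0.14 kg. Stacks collar on collar, 18 mm apart
- plate_b: white filter plate flat on the bench; 2 to 4 alike (a to d) are present. Origin: centre of underside, z up. Flange 90 (x) by 80 mm (y), 6 mm thick; central collar 60 (x) by 42 mm (y), top 18 mm above the underside, with a through hole 44 (x) by 26 mm (y). One 22 mm wide tab on the +x side, out to x = 68 mm. Take it by the collar's 42 mm width. 0.14 kg. Stacks collar on collar, 18 mm apart
- plate_c: white filter plate flat on the bench; 2 to 4 alike (a to d) are present. Origin: centre of underside, z up. Flange 90 (x) by 80 mm (y), 6 mm thick; central collar 60 (x) by 42 mm (y), top 18 mm above the underside, with a through hole 44 (x) by 26 mm (y). One 22 mm wide tab on the +x side, out to x = 68 mm. Take it by the collar's 42 mm width. 0.14 kg. Stacks collar on collar, 18 mm apart
- plate_d: white filter plate flat on the bench; 2 to 4 alike (a to d) are present. Origin: centre of underside, z up. Flange 90 (x) by 80 mm (y), 6 mm thick; central collar 60 (x) by 42 mm (y), top 18 mm above the underside, with a through hole 44 (x) by 26 mm (y). One 22 mm wide tab on the +x side, out to x = 68 mm. Take it by the collar's 42 mm width. 0.14 kg. Stacks collar on collar, 18 mm apart
- plate_a_tab (a point): centre of that plate's tab, 58 mm from the plate's centre along its x
- plate_b_tab (a point): centre of that plate's tab, 58 mm from the plate's centre along its x
- plate_c_tab (a point): centre of that plate's tab, 58 mm from the plate's centre along its x
- plate_d_tab (a point): centre of that plate's tab, 58 mm from the plate's centre along its x
- rod: slotted steel strainer rod lying on the bench on the cock's side. Origin: at its balance point, on its underside; x towards the front end. Shank 24 mm square, x = -60 to +110 mm (front end); crossbar 60 mm wide (y), 24 mm tall, x = -60 to -68 mm, stops at the barrel's rim when home, 170 mm in; black handle 20 mm square, x = -68 to -118 mm. 0.35 kg
- rod_front (a point): centre of the rod's front end face, 110 mm ahead of its origin and 12 mm above its underside
- rod_handle (a point): centre of the rod's black handle, 93 mm behind its origin and 12 mm above its underside
- bottle0: full amber bottle with cork, 74 mm diameter, 235 mm tall; origin centre of its underside; leave alone
- beaker: glass beaker, 64 mm diameter, 80 mm tall; origin centre of its underside; leave alone
Mind the look-alikes: they are no part of the job. Leave any orange or turquoise look-alike of the plate_a alone.

How it is judged (in metres and radians):
On the way, in this order (a step that is already met when the one before it is completed fails the run):
1. the cock is shut (below 0.12 rad) (value of joint cock below 0.12 rad), for 0.2 s.
2. the rod's front is 50 to 130 mm inside the barrel's rim, the fingers off it, the cock shut (x of rod_front in the frame of filter between -0.116 and -0.104 m and z of rod_front in the frame of filter between 0.042 and 0.058 m and angle between the x axis of rod and the y axis of filter, either way round below 0.12 rad and y of rod_front in the frame of filter between -0.03 and 0.05 m and contact force between rod and the fingers below 0.1 N and value of joint cock below 0.12 rad), for 0.1 s.
3. every plate is seated in the alternating order and the rod is fully home, the cock still shut (x of plate_a in the frame of filter between -0.006 and 0.006 m and y of plate_a in the frame of filter between -0.006 and 0.006 m and angle between each of plate_a, plate_b, plate_c, plate_d's own z axis and vertical below 0.1 rad and ((z of plate_a in the frame of filter between 0.025 and 0.035 m and y of plate_a_tab in the frame of filter above 0.045 m) or (z of plate_a in the frame of filter between 0.043 and 0.053 m and y of plate_a_tab in the frame of filter below -0.045 m) or (z of plate_a in the frame of filter between 0.061 and 0.071 m and y of plate_a_tab in the frame of filter above 0.045 m) or (z of plate_a in the frame of filter between 0.079 and 0.089 m and y of plate_a_tab in the frame of filter below -0.045 m)) and x of plate_b in the frame of filter between -0.006 and 0.006 m and y of plate_b in the frame of filter between -0.006 and 0.006 m and ((z of plate_b in the frame of filter between 0.025 and 0.035 m and y of plate_b_tab in the frame of filter above 0.045 m) or (z of plate_b in the frame of filter between 0.043 and 0.053 m and y of plate_b_tab in the frame of filter below -0.045 m) or (z of plate_b in the frame of filter between 0.061 and 0.071 m and y of plate_b_tab in the frame of filter above 0.045 m) or (z of plate_b in the frame of filter between 0.079 and 0.089 m and y of plate_b_tab in the frame of filter below -0.045 m)) and x of plate_c in the frame of filter between -0.006 and 0.006 m and y of plate_c in the frame of filter between -0.006 and 0.006 m and ((z of plate_c in the frame of filter between 0.025 and 0.035 m and y of plate_c_tab in the frame of filter above 0.045 m) or (z of plate_c in the frame of filter between 0.043 and 0.053 m and y of plate_c_tab in the frame of filter below -0.045 m) or (z of plate_c in the frame of filter between 0.061 and 0.071 m and y of plate_c_tab in the frame of filter above 0.045 m) or (z of plate_c in the frame of filter between 0.079 and 0.089 m and y of plate_c_tab in the frame of filter below -0.045 m)) and x of plate_d in the frame of filter between -0.006 and 0.006 m and y of plate_d in the frame of filter between -0.006 and 0.006 m and ((z of plate_d in the frame of filter between 0.025 and 0.035 m and y of plate_d_tab in the frame of filter above 0.045 m) or (z of plate_d in the frame of filter between 0.043 and 0.053 m and y of plate_d_tab in the frame of filter below -0.045 m) or (z of plate_d in the frame of filter between 0.061 and 0.071 m and y of plate_d_tab in the frame of filter above 0.045 m) or (z of plate_d in the frame of filter between 0.079 and 0.089 m and y of plate_d_tab in the frame of filter below -0.045 m)) and x of rod_front in the frame of filter between -0.116 and -0.104 m and z of rod_front in the frame of filter between 0.042 and 0.058 m and angle between the x axis of rod and the y axis of filter, either way round below 0.12 rad and y of rod_front in the frame of filter above 0.084 m and value of joint cock below 0.12 rad), for 0.2 s.
4. the cock is open (above 1.43 rad) (value of joint cock above 1.43 rad), for 0.2 s.
At the end, for the whole second after the job is handed in: Every plate flat on the core (6 mm, 0.1 rad), 18 mm apart from 30 mm up (5 mm), tabs from the lowest up alternately on the cock's side and opposite; rod front 164 mm or more inside the rim; cock above 1.43 rad; all released and still (x of plate_a in the frame of filter between -0.006 and 0.006 m and y of plate_a in the frame of filter between -0.006 and 0.006 m and angle between each of plate_a, plate_b, plate_c, plate_d's own z axis and vertical below 0.1 rad and ((z of plate_a in the frame of filter between 0.025 and 0.035 m and y of plate_a_tab in the frame of filter above 0.045 m) or (z of plate_a in the frame of filter between 0.043 and 0.053 m and y of plate_a_tab in the frame of filter below -0.045 m) or (z of plate_a in the frame of filter between 0.061 and 0.071 m and y of plate_a_tab in the frame of filter above 0.045 m) or (z of plate_a in the frame of filter between 0.079 and 0.089 m and y of plate_a_tab in the frame of filter below -0.045 m)) and x of plate_b in the frame of filter between -0.006 and 0.006 m and y of plate_b in the frame of filter between -0.006 and 0.006 m and ((z of plate_b in the frame of filter between 0.025 and 0.035 m and y of plate_b_tab in the frame of filter above 0.045 m) or (z of plate_b in the frame of filter between 0.043 and 0.053 m and y of plate_b_tab in the frame of filter below -0.045 m) or (z of plate_b in the frame of filter between 0.061 and 0.071 m and y of plate_b_tab in the frame of filter above 0.045 m) or (z of plate_b in the frame of filter between 0.079 and 0.089 m and y of plate_b_tab in the frame of filter below -0.045 m)) and x of plate_c in the frame of filter between -0.006 and 0.006 m and y of plate_c in the frame of filter between -0.006 and 0.006 m and ((z of plate_c in the frame of filter between 0.025 and 0.035 m and y of plate_c_tab in the frame of filter above 0.045 m) or (z of plate_c in the frame of filter between 0.043 and 0.053 m and y of plate_c_tab in the frame of filter below -0.045 m) or (z of plate_c in the frame of filter between 0.061 and 0.071 m and y of plate_c_tab in the frame of filter above 0.045 m) or (z of plate_c in the frame of filter between 0.079 and 0.089 m and y of plate_c_tab in the frame of filter below -0.045 m)) and x of plate_d in the frame of filter between -0.006 and 0.006 m and y of plate_d in the frame of filter between -0.006 and 0.006 m and ((z of plate_d in the frame of filter between 0.025 and 0.035 m and y of plate_d_tab in the frame of filter above 0.045 m) or (z of plate_d in the frame of filter between 0.043 and 0.053 m and y of plate_d_tab in the frame of filter below -0.045 m) or (z of plate_d in the frame of filter between 0.061 and 0.071 m and y of plate_d_tab in the frame of filter above 0.045 m) or (z of plate_d in the frame of filter between 0.079 and 0.089 m and y of plate_d_tab in the frame of filter below -0.045 m)) and x of rod_front in the frame of filter between -0.116 and -0.104 m and z of rod_front in the frame of filter between 0.042 and 0.058 m and angle between the x axis of rod and the y axis of filter, either way round below 0.12 rad and y of rod_front in the frame of filter above 0.084 m and value of joint cock above 1.43 rad and contact force between rod and the fingers below 0.1 N and linear speed of each of rod, plate_a, plate_b, plate_c, plate_d below 0.02 m/s); the robot touches nothing.
It fails at once if bottle0 is knocked over or shoved more than 40 mm (distance of bottle0 from where it was at the start of the episode above 0.04 m or angle between bottle0's own z axis and vertical above 0.4 rad).
It fails at once if beaker is knocked over or shoved more than 40 mm (distance of beaker from where it was at the start of the episode above 0.04 m or angle between beaker's own z axis and vertical above 0.4 rad).
Of plate_a, plate_b, plate_c, plate_d only 2 to 4 are there at a start; the rules pass over those that are not, and their reading is None.
At some moment in a run one of plate_a, plate_b, plate_c, plate_d, rod may be knocked a few centimetres aside while the robot is not near it.
It also fails if it takes over 210 s, if anything falls off the work surface, if the arm or the gripper's body presses on something with over 40 N, if the wrist force passes 120 N, or if a joint passes its speed limit or range.

## Working session

There is one attempt and no reset: what is moved stays moved. The work goes in short steps, Python scripts to look and compute and a shell command to move; the robot and the scene stay as the last step left them, time stands still between calls to the robot, and variables do not carry over. Pictures are saved under pics/ and viewed, about 12 in all and at most 16, crops included, and the job is handed in when it is done.

```bash
ls; mkdir -p pics; cat > h.py <<'E'
import numpy as np, cv2
from bench import r, optics, hand_in
from scipy.spatial.transform import Rotation as Ro
def P(name):
    p=optics.camera_params(name); K=np.array(p["camera_matrix"]); o=p["orientation"]
    o=np.array(o); R=o if o.shape==(3,3) else Ro.from_euler('xyz',o,degrees=True).as_matrix()
    return K,np.array(p["eye"]),R
def cloud(name,d):
    K,e,R=P(name); v,u=np.mgrid[:d.shape[0],:d.shape[1]]
    x=(u-K[0,2])/K[0,0]; y=(v-K[1,2])/K[1,1]
    if name=="wrist":
        t=np.hypot(x,y)+1e-9; s=np.tan(t)/t; x,y=x*s,y*s
    c=np.stack([x*d,y*d,d],-1); return c@R.T+e
def st():
    s=r.sense(); print("t",round(s["time"],2),"tcp",np.round(s["tool_pos"],1),np.round(s["tcp_rot"],1),"F",np.round(s["ft_force"],1),"gap",round(s["finger_gap"],1),"j",np.round(s["joint_pos"],1)); return s
E
python3 - <<'E'
from h import *
s=st()
for n in ("scene","top"):
    p,d=optics.snapshot(n); cv2.imwrite(f"pics/{n}0.png",p); np.save(f"pics/{n}0.npy",d)
    print(n,optics.camera_params(n))
    for q in ("filter","plate_a","plate_a_tab","rod","rod_front","rod_handle","cock_pin","bottle0","beaker"):
        print(q,[(np.round(x["at"]).tolist(),round(x["score"],2)) for x in optics.search_frame(n,q)])
E
```

```text
pics
t 0.0 tcp [ 161.  -577.4  230.2] [-1.80e+02  1.00e-01 -7.44e+01] F [-0.3  0.1  0.9] gap 85.4 j [-79.3   7.5  85.3  -0.   87.3  -4.9]
scene {'camera_matrix': array([[358.40078374,   0.        , 254.41541459],
       [  0.        , 358.40078374, 191.43712572],
       [  0.        ,   0.        ,   1.        ]]), 'eye': array([1069.89613833,   79.7084152 , 1037.93892884]), 'orientation': array([-148.04620337,    0.65409343,  104.5443774 ])}
filter [([553.0, 104.0, 5.0], 0.86)]
plate_a [([620.0, -211.0, 7.0], 0.91), ([463.0, -373.0, 7.0], 0.85), ([612.0, -356.0, 2.0], 0.82), ([295.0, -405.0, 4.0], 0.81), ([303.0, -222.0, 2.0], 0.8), ([389.0, -539.0, 6.0], 0.73), ([457.0, -189.0, 5.0], 0.68), ([781.0, -92.0, 152.0], 0.39)]
plate_a_tab [([459.0, -367.0, 7.0], 0.8), ([293.0, -405.0, 5.0], 0.73), ([392.0, -540.0, 4.0], 0.66), ([498.0, 226.0, 94.0], 0.44), ([459.0, -187.0, 4.0], 0.41)]
rod [([553.0, 361.0, 25.0], 0.66)]
rod_front [([556.0, 362.0, 23.0], 0.71)]
rod_handle [([556.0, 367.0, 30.0], 0.91), ([461.0, -371.0, 7.0], 0.28)]
cock_pin [([496.0, 224.0, 97.0], 0.5)]
bottle0 [([778.0, 
[... 470 characters left out ...]
a [([382.0, -538.0, 4.0], 0.93), ([608.0, -354.0, 6.0], 0.85), ([451.0, -193.0, 3.0], 0.81), ([616.0, -211.0, 5.0], 0.66), ([282.0, -410.0, 7.0], 0.58), ([294.0, -222.0, 6.0], 0.58), ([748.0, -99.0, 154.0], 0.48), ([490.0, 221.0, 98.0], 0.41)]
plate_a_tab [([290.0, -220.0, 4.0], 0.97), ([456.0, -372.0, 5.0], 0.84), ([383.0, -540.0, 7.0], 0.82), ([280.0, -406.0, 5.0], 0.79)]
rod [([543.0, 354.0, 25.0], 0.81), ([458.0, -375.0, 8.0], 0.37)]
rod_front [([542.0, 362.0, 24.0], 0.97), ([452.0, -195.0, 9.0], 0.24)]
rod_handle [([542.0, 360.0, 23.0], 0.9)]
cock_pin [([490.0, 217.0, 94.0], 0.6)]
bottle0 [([746.0, -100.0, 156.0], 0.89)]
beaker [([769.0, 211.0, 46.0], 0.9), ([540.0, 355.0, 26.0], 0.17)]
```

View pics/top0.png

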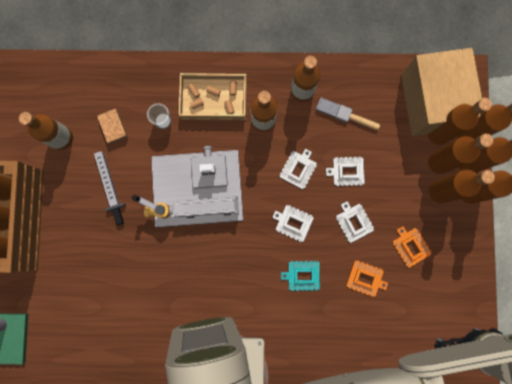

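View pics/scene0.png

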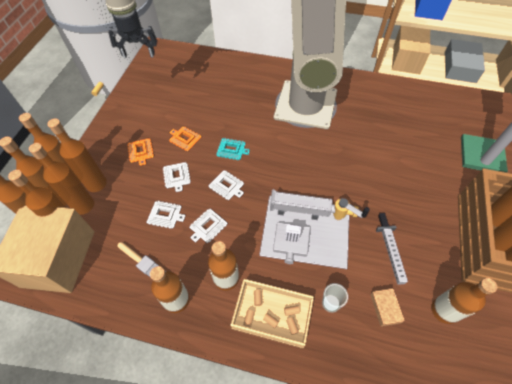

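Top view: four white plates at px (298,169), (348,171), (294,223) and (355,222). The look-alikes are orange at (411,247) and (366,278), and turquoise at (303,275). The rod lies from its black handle at (117,215) to its front at (98,153). The barrel is at row 207 with the cock at (158,210), and the lever points left towards (137,200). The beaker is at (159,115) and the bottle at (263,112). The white plates fit the description by colour, so I'll measure their poses and confirm with a crop.

```bash
cat > fit.py <<'E'
from h import *
def onplane(name,uv,z):
    K,e,R=P(name); uv=np.atleast_2d(uv).astype(float)
    x=(uv[:,0]-K[0,2])/K[0,0]; y=(uv[:,1]-K[1,2])/K[1,1]
    if name=="wrist":
        t=np.hypot(x,y)+1e-9; f=np.sin(t)/t; D=np.stack([x*f,y*f,np.cos(t)],-1)
    else: D=np.stack([x,y,np.ones_like(x)],-1)
    D=D@R.T; return e+D*((z-e[2])/D[:,2])[:,None]
def inside(p,outer=True):
    x,y=p[...,0],p[...,1]
    return (((abs(x)<45)&(abs(y)<40))|((x>0)&(x<68)&(abs(y)<11)))&~((abs(x)<22)&(abs(y)<13))
def fitplate(name,mask,c0,z=6):
    "c0 world guess; returns x,y,yaw(deg),iou"
    g=np.arange(-85,86,2.); X,Y=np.meshgrid(g,g); W=np.stack([X+c0[0],Y+c0[1],0*X+z],-1).reshape(-1,3)
    K,e,R=P(name); c=(W-e)@R
    if name=="wrist":
        rr=np.hypot(c[:,0],c[:,1])+1e-9; t=np.arctan2(rr,c[:,2]); q=c[:,:2]/rr[:,None]*t[:,None]
    else: q=c[:,:2]/c[:,2:]
    u=(q*[K[0,0],K[1,1]]+[K[0,2],K[1,2]]).astype(np.float32)
    m=cv2.remap(mask.astype(np.float32),u[:,0],u[:,1],cv2.INTER_LINEAR)
    D=W[:,:2]
    def cost(p):
        a=np.radians(p[2]); d=D-p[:2]; t=np.stack([d@[np.cos(a),np.sin(a)],d@[-np.sin(a),np.cos(a)]],-1)
        i=inside(t); return -np.minimum(i,m).sum()/np.maximum(i,m).sum()
    best=min((cost((c0[0]+dx,c0[1]+dy,a)),c0[0]+dx,c0[1]+dy,a) for a in range(-180,180,15) for dx in (-12,-6,0,6,12) for dy in (-12,-6,0,6,12))
    from scipy.optimize import minimize
    b=minimize(cost,best[1:],method="Nelder-Mead",options=dict(initial_simplex=[np.array(best[1:])+k for k in ([0,0,0],[5,0,0],[0,5,0],[0,0,10])]))
    return np.round(b.x,1),round(-b.fun,2)
E
python3 - <<'E'
from fit import *
p=cv2.imread("pics/top0.png"); d=np.load("pics/top0.npy"); hsv=cv2.cvtColor(p,cv2.COLOR_BGR2HSV)
m=((hsv[...,1]<50)&(hsv[...,2]>140))
for uv in ((298,169),(348,171),(294,223),(355,222)):
    c=onplane("top",uv,6)[0]; mm=np.zeros_like(m); mm[uv[1]-28:uv[1]+28,uv[0]-28:uv[0]+28]=m[uv[1]-28:uv[1]+28,uv[0]-28:uv[0]+28]
    print(uv,fitplate("top",mm,c))
C=cloud("top",d)
print("bench z",[C[v,u].round(0).tolist() for v,u in((300,200),(150,250),(240,60))])
# filter pieces by height
reg=C[130:240,130:260]
for lo,hi in ((26,34),(64,76),(80,86),(90,105),(125,150)):
    k=(reg[...,2]>lo)&(reg[...,2]<hi)&(d[130:240,130:260]>0); q=reg[k]
    n,l,s,ce=cv2.connectedComponentsWithStats(k.astype(np.uint8))
    for i in range(1,n):
        if s[i,4]>12:
            w=reg[l==i]; rc=cv2.minAreaRect(w[:,:2].astype(np.float32)); print((lo,hi),s[i,4],np.round(w.mean(0)),np.round(rc[0]),np.round(rc[1]),round(rc[2],1))
a=cv2.resize(p[130:250,85:265],None,fx=4,fy=4,interpolation=cv2.INTER_CUBIC)
cv2.imwrite("pics/c1.png",a)
E
```

```text
Still running in the background as job /tmp/bash_jobs.1000/fac76d58f1a3 (pid 489). You'll get a notice when it ends.
```

```bash
cat /tmp/bash_jobs.1000/fac76d58f1a3/std*; kill -- -$(cat /tmp/bash_jobs.1000/fac76d58f1a3/pid); nproc; timeout 20 python3 -X faulthandler -c "
import faulthandler; faulthandler.dump_traceback_later(12)
import time;t=time.time()
from fit import *
print(time.time()-t); print(P('top')[1],time.time()-t)
D=np.random.rand(7396,2);x=D@[1.,2.];print(time.time()-t)
inside(D);print(time.time()-t)"
```

```text
4
0.9530718326568604
[ 373.34605571  -92.28024468 1455.81858438] 0.9559540748596191
0.9573328495025635
0.9575631618499756
```

```bash
cat > m1.py <<'E'
import faulthandler; faulthandler.dump_traceback_later(25)
from fit import *
cv2.setNumThreads(1)
p=cv2.imread("pics/top0.png"); d=np.load("pics/top0.npy"); hsv=cv2.cvtColor(p,cv2.COLOR_BGR2HSV)
a=cv2.resize(p[130:250,85:265],None,fx=4,fy=4,interpolation=cv2.INTER_CUBIC)
cv2.imwrite("pics/c1.png",a)
m=((hsv[...,1]<50)&(hsv[...,2]>140))
for uv in ((298,169),(348,171),(294,223),(355,222)):
    c=onplane("top",uv,6)[0]; mm=np.zeros_like(m); mm[uv[1]-28:uv[1]+28,uv[0]-28:uv[0]+28]=m[uv[1]-28:uv[1]+28,uv[0]-28:uv[0]+28]
    print(uv,fitplate("top",mm,c))
C=cloud("top",d)
print("bench z",[C[v,u].round(0).tolist() for v,u in((300,200),(150,250),(240,60))])
reg=C[130:240,130:260]
for lo,hi in ((26,34),(64,76),(80,86),(90,105),(125,150)):
    k=(reg[...,2]>lo)&(reg[...,2]<hi)
    n,l,s,ce=cv2.connectedComponentsWithStats(k.astype(np.uint8))
    for i in range(1,n):
        if s[i,4]>12:
            w=reg[l==i]; rc=cv2.minAreaRect(w[:,:2].astype(np.float32)); print((lo,hi),s[i,4],np.round(w.mean(0)),np.round(rc[0]),np.round(rc[1]),round(rc[2],1))
E
timeout 40 python3 -u m1.py
```

```text
Timeout (0:00:25)!
Thread 0x00007fc952ea8780 (most recent call first):
  File "fit.py", line 24 in cost
  File "fit.py", line 25 in <genexpr>
  File "fit.py", line 25 in fitplate
  File "m1.py", line 10 in <module>
```

View pics/c1.png

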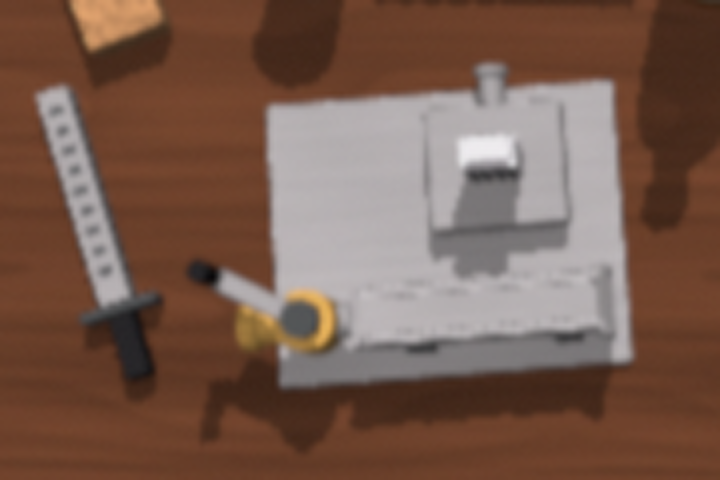

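The crop shows the filter slightly yawed, with the core's white tip at (490,150), the cock axis at (300,320) and the pin at (204,270). The lever is mostly open, pointing +y with some +x. The fit hang was an array shape bug, which I'll fix.

```bash
sed -i 's/cv2.INTER_LINEAR)/cv2.INTER_LINEAR).ravel()/' fit.py; timeout 60 python3 -u m1.py; cat > m2.py <<'E'
from fit import *
S=360./400
# camera-ray positions of hand-picked features: px=(85+cx/4, 130+cy/4)
f=lambda cx,cy,z: onplane("top",(85+cx/4-.375,130+cy/4-.375),z)[0].round(1)
print("pin",f(204,270,134),"cock cap",f(300,320,95))
print("plate corners z6?",[f(*c,0) for c in((268,104),(612,82),(632,360),(282,388))])
print("rod front",f(54,93,24),"xbar",f(121,309,24),"handle end",f(140,375,22))
print("ped corners",[f(*c,30) for c in((425,108),(560,100),(568,218),(434,228))],"core tip",f(488,153,96))
E
timeout 60 python3 m2.py
```

```text
(298, 169) (array([ 609.2, -205.5,  -28. ]), np.float64(0.86))
(348, 171) (array([ 607.1, -360.2,   91.7]), np.float64(0.83))
(294, 223) (array([ 447.2, -195.9,   66.5]), np.float64(0.86))
(355, 222) (array([ 450.4, -377.4,   28.8]), np.float64(0.85))
bench z [[214.0, 83.0, -5.0], [669.0, -59.0, -1.0], [386.0, 507.0, 5.0]]
(26, 34) 17 [670.  71.  29.] [668.  71.] [12. 21.] 3.0
(26, 34) 720 [598.  63.  30.] [605.  64.] [106. 104.] 5.1
(64, 76) 900 [488.  68.  70.] [484.  72.] [ 52. 198.] 6.7
(64, 76) 34 [474. 235.  67.] [473. 237.] [18. 24.] 59.4
(80, 86) 13 [490. 181.  82.] [490. 181.] [18.  8.] 59.6
(80, 86) 15 [469. 179.  83.] [468. 178.] [10. 24.] 53.0
(90, 105) 67 [600.  64.  95.] [600.  62.] [20. 38.] 9.0
(90, 105) 167 [486. 213.  95.] [489. 217.] [80. 26.] 64.4
(125, 150) 28 [506. 255. 133.] [506. 256.] [17. 12.] 87.8
pin [505.6 251.  134. ] cock cap [474.9 191.8  95. ]
plate corners z6? [array([647.4, 241.8,   0. ]), array([667.9, -21.3,   0. ]), array([455. , -40.2,   0. ]), array([430.4, 223.4,   0. ])]
rod front [649.3 398.1  24. ] xbar [486.7 340.4  24. ] handle end [437.8 324.7  22. ]
ped corners [array([640.2, 117. ,  30. ]), array([647.6,  16. ,  30. ]), array([558.5,   8.2,  30. ]), array([549.7, 107.8,  30. ])] core tip [595.9  61.5  96. ]
```

```bash
cat > go.py <<'E'
# go.py x y z yaw : prints tool-frame shift (from present pose, present axes), and turn
import sys
from h import *
t=list(map(float,sys.argv[1:5])); s=st(); R=Ro.from_euler('xyz',s["tcp_rot"],degrees=True).as_matrix()
d=R.T@(np.array(t[:3])-s["tool_pos"]); y=s["tcp_rot"][2]
turn=-((t[3]-y+540)%360-180)
n=np.linalg.norm(d)/45; a=np.radians(t[3]); R2=np.array([[np.cos(a),np.sin(a),0],[np.sin(a),-np.cos(a),0],[0,0,-1]])
print("shift",d.round(1),"rows",round(n,1),"| turn",round(turn,1),"alt",round(turn-np.sign(turn)*360,1),"rows",round(abs(turn)/8.5,1),"| shift in target axes",(R2.T@(np.array(t[:3])-s["tool_pos"])).round(1))
E
python3 -m pendant '[[0.3,-22,-42,0,0],[0.3,-22,-42,0,0],[0.3,-22,-42,0,0],[0.3,-22,-42,0,0],[0.3,-22,-42,0,0],[0.3,-22,-42,0,0],[0.3,-22,-42,0,0],[0.3,-22,-42,0,0],[0.3,-22,-42,0,0],[0.3,-22,-42,0,0]]' 30
python3 -m pendant '[[0.3,0,0,0,-8],[0.3,0,0,0,-8],[0.3,0,0,0,-8],[0.3,0,0,0,-8],[0.3,0,0,0,-8],[0.3,0,0,0,-8],[0.3,0,0,0,0]]'
python3 go.py 505 252 190 -27
```

```text
time: 2.0
tool_pos: [507.9, -251.7, 231.6]
tcp_rot: [-180.0, -0.0, -74.4]
ft_force: [-0.3, -1.6, -0.1]
finger_gap: 25.6
time: 2.7
tool_pos: [506.6, -253.3, 231.3]
tcp_rot: [-180.0, -0.0, -26.3]
ft_force: [-0.4, 0.7, -0.2]
finger_gap: 25.8
t 2.7 tcp [ 506.6 -253.3  231.3] [-180.    -0.   -26.3] F [-0.4  0.7 -0.2] gap 25.8 j [-31.7   2.3  90.7   0.   87.   -5.5]
shift [-225.3 -452.3   41.3] rows 11.3 | turn 0.7 alt -359.3 rows 0.1 | shift in target axes [-230.8 -449.5   41.3]
```

```bash

python3 -m pendant '[[0.35,-20,-40,0,0],[0.35,-20,-40,0,0],[0.35,-20,-40,0,0],[0.35,-20,-40,0,0],[0.35,-20,-40,0,0],[0.35,-20,-40,0,0],[0.35,-20,-40,0,0],[0.35,-20,-40,0,0],[0.35,-20,-40,0,0],[0.35,-20,-40,0,0]]' >/dev/null
python3 -m pendant '[[0.35,-25,-50,0,0],[0.35,0,0,0,0],[0.35,0,0,0,0]]'
cat > look.py <<'E'
import sys
from fit import *
s=st(); p,d=optics.snapshot("wrist"); n=sys.argv[1]; cv2.imwrite(f"pics/{n}.png",p); np.save(f"pics/{n}.npy",d)
K,e,R=P("wrist"); np.savez(f"pics/{n}_cam.npz",K=K,e=e,R=R); print("eye",e.round(1),"f",K[0,0].round(1),K[0,2],K[1,2],"axes z",R[:,2].round(2))
for q in sys.argv[2:]: print(q,[(np.round(x["at"],1).tolist(),round(x["score"],2)) for x in optics.search_frame("wrist",q)])
E
python3 look.py w1 cock_pin rod rod_handle
```

```text
time: 4.0
tool_pos: [505.0, 245.1, 231.1]
tcp_rot: [180.0, 0.0, -26.5]
ft_force: [0.7, -0.9, -1.0]
finger_gap: 29.6
t 4.0 tcp [505.  245.1 231.1] [180.    0.  -26.5] F [ 0.7 -0.9 -1. ] gap 29.6 j [20.7  1.5 91.5 -0.  87.  47.1]
eye [536.2 304.8 374.9] f 297.3 253.76506868451358 196.02252857351684 axes z [-0.12 -0.24 -0.96]
cock_pin [([492.4, 216.9, 97.0], 0.96)]
rod [([542.1, 364.4, 26.3], 0.57)]
rod_handle [([541.6, 359.7, 27.0], 0.56), ([566.0, 161.9, 5.2], 0.43)]
```

View pics/w1.png

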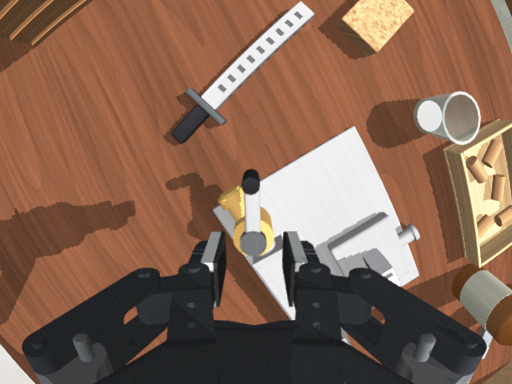

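Wrist view: the pin top is at (251,180), the cock hub at (253,240), the rod handle end at (178,135), the crossbar at (205,106) and the front end at (305,10). The fingers are at (212,265) and (291,265).

```bash
cat > px.py <<'E'
# px.py name u v z [u v z ...]: world positions of pixels of saved wrist picture
import sys
from h import *
n=sys.argv[1]; c=np.load(f"pics/{n}_cam.npz"); K,e,R=c["K"],c["e"],c["R"]
a=np.array(list(map(float,sys.argv[2:]))).reshape(-1,3)
for u,v,z in a:
    x=(u-K[0,2])/K[0,0]; y=(v-K[1,2])/K[1,1]; t=np.hypot(x,y)+1e-9; f=np.sin(t)/t
    D=R@np.array([x*f,y*f,np.cos(t)]); print((u,v,z),(e+D*(z-e[2])/D[2]).round(1))
E
python3 px.py w1 251 180 134 253 240 95 305 10 24 205 106 24 178 135 22; python3 go.py 505.6 252 103 -27
```

```text
(np.float64(251.0), np.float64(180.0), np.float64(134.0)) [510.8 258.3 134. ]
(np.float64(253.0), np.float64(240.0), np.float64(95.0)) [480.3 193.7  95. ]
(np.float64(305.0), np.float64(10.0), np.float64(24.0)) [650.3 396.1  24. ]
(np.float64(205.0), np.float64(106.0), np.float64(24.0)) [490.9 341.2  24. ]
(np.float64(178.0), np.float64(135.0), np.float64(22.0)) [445.2 326.3  22. ]
t 4.2 tcp [505.7 242.6 231.4] [180.   -0.  -26.6] F [1.  0.3 0.2] gap 29.7 j [20.4  1.4 91.6 -0.  86.9 47. ]
shift [ -4.3  -8.3 128.4] rows 2.9 | turn 0.4 alt -359.6 rows 0.0 | shift in target axes [ -4.4  -8.3 128.4]
```

```bash

python3 -m pendant '[[0.4,-3,-13,0,0],[0.4,0,0,45,0],[0.4,0,0,40,0],[0.4,0,0,21,0],[0.4,0,0,21,0],[0.4,0,0,0,0],[0.4,0,0,0,0]]'; python3 -m pendant '[[0.15,0,0,0,0],[0.15,0,0,0,0],[0.15,0,0,0,0],[0.15,0,0,0,0],[0.15,0,0,0,0]]' 20;python3 look.py w2
```

```text
time: 4.9
tool_pos: [508.7, 256.9, 104.6]
tcp_rot: [180.0, 0.0, -26.5]
ft_force: [0.7, -0.2, -0.1]
finger_gap: 34.3
time: 5.4
tool_pos: [509.8, 257.5, 106.2]
tcp_rot: [-179.8, -0.1, -26.4]
ft_force: [0.4, 1.1, 6.5]
finger_gap: 15.2
t 5.4 tcp [509.8 257.5 106.2] [-1.798e+02 -1.000e-01 -2.640e+01] F [0.4 1.1 6.5] gap 15.2 j [21.7  8.2 97.8  0.  73.7 48.1]
eye [540.1 318.2 250.2] f 297.3 253.76506868451358 196.02252857351684 axes z [-0.11 -0.24 -0.96]
```

View pics/w2.png

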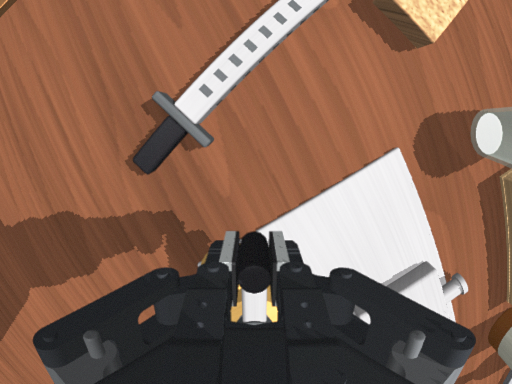

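The pin is gripped (gap 15 mm at r≈70 from the axis). Next I'll swing it clockwise along the arc to shut.

```bash

python3 -m pendant '[[0.15,9.7,0.7,-1,8],[0.15,9.7,0.7,0,8],[0.15,9.7,0.7,0,8],[0.15,9.7,0.7,0,8],[0.15,9.7,0.7,0,8],[0.15,9.7,0.7,0,8],[0.15,9.7,0.7,0,8],[0.15,0,0,0,0],[0.15,0,0,0,0]]'
python3 -m pendant '[[0.15,5,0.3,0,4],[0.15,0,0,0,0],[0.15,0,0,0,0]]'
```

```text
time: 6.35
tool_pos: [549.5, 203.1, 106.6]
tcp_rot: [-179.6, -0.0, -82.5]
ft_force: [12.6, -0.1, -5.6]
finger_gap: 15.1
time: 6.65
tool_pos: [550.1, 198.2, 106.6]
tcp_rot: [-179.6, -0.0, -86.5]
ft_force: [14.3, -0.6, -6.7]
finger_gap: 15.0
```

```bash

python3 -m pendant '[[0.15,4,-1,0,0],[0.15,0,0,0,0],[0.15,0,0,0,0]]'
python3 -m pendant '[[0.15,3,0,0,0],[0.15,0,0,0,0],[0.15,0,0,0,0]]'
```

```text
time: 6.95
tool_pos: [550.2, 197.7, 106.6]
tcp_rot: [-179.7, 0.3, -86.4]
ft_force: [9.4, 15.2, -5.2]
finger_gap: 15.0
time: 7.25
tool_pos: [550.2, 197.4, 106.6]
tcp_rot: [-179.6, 0.5, -86.3]
ft_force: [9.2, 27.3, -8.0]
finger_gap: 15.3
```

```bash

python3 -m pendant '[[0.15,-6,0,0,0],[0.4,0,0,0,0],[0.4,0,0,0,0],[0.4,0,0,-40,0],[0.4,0,0,-50,0],[0.4,0,0,-50,0],[0.4,0,0,0,-8.5],[0.4,0,0,0,-8.5],[0.4,0,0,0,-8.5],[0.4,0,0,0,-8.5]]'
python3 -m pendant '[[0.6,0,0,0,-8.5],[0.6,0,0,0,-8.5],[0.6,0,0,0,-8.5],[0.6,0,0,0,-8.5],[0.6,0,0,0,-8.5],[0.6,0,0,0,-8.5],[0.6,0,0,0,-6],[0.6,0,0,0,0]]'; python3 go.py 585 40 250 4.7
```

```text
time: 8.25
tool_pos: [547.7, 197.1, 245.4]
tcp_rot: [180.0, 0.0, -52.1]
ft_force: [-0.8, 0.1, -1.2]
finger_gap: 34.2
time: 9.05
tool_pos: [547.7, 197.2, 245.2]
tcp_rot: [180.0, 0.0, 4.6]
ft_force: [-0.1, 0.8, -0.1]
finger_gap: 51.3
t 9.05 tcp [547.7 197.2 245.2] [180.    0.    4.6] F [-0.1  0.8 -0.1] gap 51.3 j [14.8  4.4 87.1 -0.  88.5 10.1]
shift [ 24.5 159.7  -4.8] rows 3.6 | turn -0.1 alt 359.9 rows 0.0 | shift in target axes [ 24.3 159.7  -4.8]
```

```bash

python3 -m pendant '[[0.6,5,39,-2,0],[0.6,5,39,0,0],[0.6,5,39,0,0],[0.6,5,39,0,0],[0.6,5,39,0,0],[0.6,0,0,0,0],[0.6,0,0,0,0]]'
python3 look.py w3 filter
```

```text
time: 9.75
tool_pos: [588.2, 4.3, 247.1]
tcp_rot: [-180.0, 0.0, 4.3]
ft_force: [-0.5, 0.8, -0.5]
finger_gap: 51.2
t 9.75 tcp [588.2   4.3 247.1] [-180.     0.     4.3] F [-0.5  0.8 -0.5] gap 51.2 j [-4.6  5.3 85.9  0.  88.8 -8.9]
eye [583.8  72.9 391. ] f 297.3 253.76506868451358 196.02252857351684 axes z [ 0.02 -0.27 -0.96]
filter [([554.5, 91.0, 6.3], 0.97)]
```

View pics/w3.png

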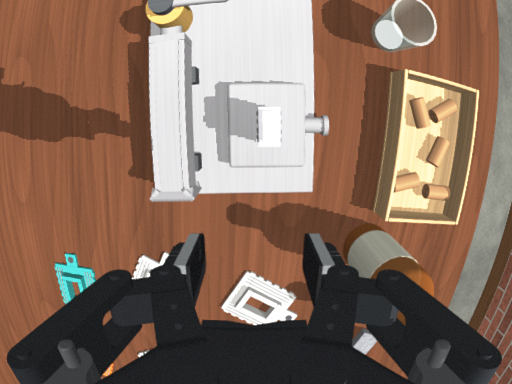

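Core top is at px (269,126), the pedestal corners at (229,84), (305,84), (305,166) and (228,166), and the barrel mouth rim at about (153..194,198). The lever is shut, pointing right at (200,2).

```bash
cat > m3.py <<'E'
from h import *
p=cv2.imread("pics/w3.png"); a=cv2.resize(p[70:215,140:340],None,fx=4,fy=4,interpolation=cv2.INTER_CUBIC); cv2.imwrite("pics/c3.png",a)
g=p.min(2)[95:160,245:295]; k=(g>240).astype(np.uint8); n,l,s,c=cv2.connectedComponentsWithStats(k); i=1+s[1:,4].argmax(); print("core",s[i],c[i]+[245,95])
E
python3 m3.py; python3 px.py w3 269.5 126.5 96 229 84 30 305 84 30 305 166 30 228 166 30
```

```text
core [ 13  11  23  41 771] [270.65110246 126.43450065]
(np.float64(269.5), np.float64(126.5), np.float64(96.0)) [600.2  63.7  96. ]
(np.float64(229.0), np.float64(84.0), np.float64(30.0)) [551.5 109.7  30. ]
(np.float64(305.0), np.float64(84.0), np.float64(30.0)) [642.4 117.8  30. ]
(np.float64(305.0), np.float64(166.0), np.float64(30.0)) [652.2  17.   30. ]
(np.float64(228.0), np.float64(166.0), np.float64(30.0)) [557.1   9.3  30. ]
```

View pics/c3.png

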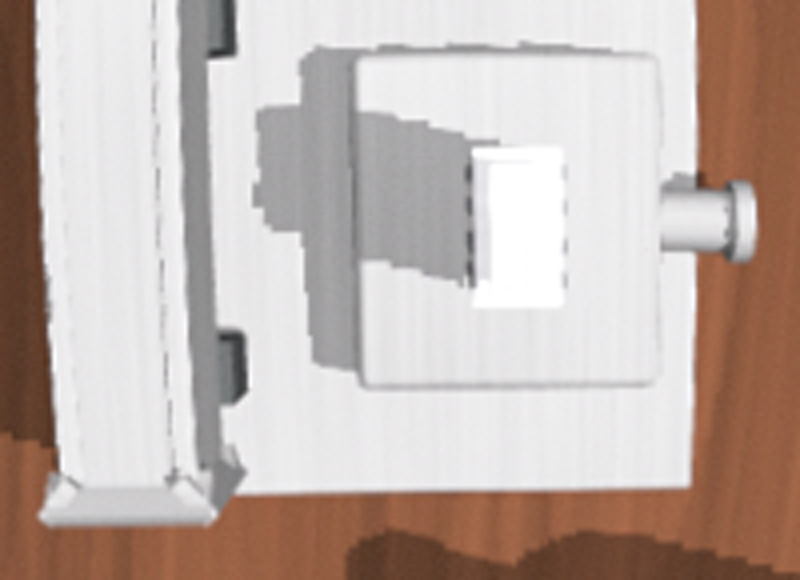

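```bash

python3 -m pendant '[[0.7,0,0,0,8.5],[0.7,0,0,0,8.5],[0.7,0,0,0,8.5],[0.7,0,0,0,2],[0.7,0,0,0,0]]' >/dev/null; python3 go.py 419 -260 220 -23.5
```

```text
t 10.35 tcp [588.2   6.8 247.4] [-180.     0.   -22.9] F [ 0.4 -1.3 -0.8] gap 59.5 j [-4.3  5.3 85.9  0.  88.8 18.5]
shift [-52.1 311.6  27.3] rows 7.0 | turn 0.6 alt -359.4 rows 0.1 | shift in target axes [-48.7 312.1  27.4]
```

```bash

python3 -m pendant '[[0.7,-7.5,44.5,0,0],[0.7,-7.5,44.5,0,0],[0.7,-7.5,44.5,0,0],[0.7,-7.5,44.5,0,0],[0.7,-7.5,44.5,0,0],[0.7,-7.5,44.5,0,0],[0.7,-7.5,44.5,27,0],[0.7,0,0,0,0],[0.7,0,0,0,0]]'
cat > plates.py <<'E'
# plates.py name x y [x y..]: wrist picture, fit the white plates near the given centres
import sys
from fit import *
s=st(); p,d=optics.snapshot("wrist"); n=sys.argv[1]; cv2.imwrite(f"pics/{n}.png",p); np.save(f"pics/{n}.npy",d)
K,e,R=P("wrist"); np.savez(f"pics/{n}_cam.npz",K=K,e=e,R=R)
hsv=cv2.cvtColor(p,cv2.COLOR_BGR2HSV); m=(hsv[...,1]<60)&(hsv[...,2]>130)
g=list(map(float,sys.argv[2:]))
for x,y in zip(g[::2],g[1::2]): print((x,y),*fitplate("wrist",m,(x,y)))
E
python3 plates.py w4 447 -196 450 -377 609 -205 607 -360
```

```text
time: 11.25
tool_pos: [419.3, -259.1, 221.1]
tcp_rot: [-180.0, 0.1, -23.0]
ft_force: [0.6, -0.2, -0.4]
finger_gap: 59.9
t 11.25 tcp [ 419.3 -259.1  221.1] [-1.8e+02  1.0e-01 -2.3e+01] F [ 0.6 -0.2 -0.4] gap 59.9 j [-37.7  -9.  102.6   0.   86.4 -14.7]
(447.0, -196.0) [ 450.3 -196.3   66.8] 0.9
(450.0, -377.0) [ 453.2 -376.8   27.1] 0.65
(609.0, -205.0) [ 614.3 -205.   -28.6] 0.83
(607.0, -360.0) [ 613.6 -360.7   93.1] 0.76
```

View pics/w4.png

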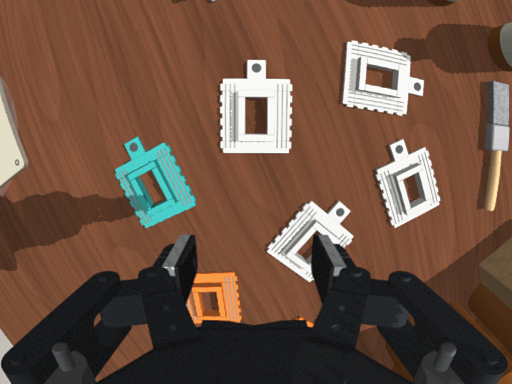

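Wrist view: plate C (white, tab up) at (256,110), plate A at (378,78), plate B at (408,188) and plate D at (312,240). The turquoise (155,185) and orange (213,297) look-alikes stay untouched. I'll take plate C first with its tab on the cock's side.

```bash
python3 go.py 450.3 -196.3 40 -23.2
```

```text
t 11.3 tcp [ 420.2 -258.7  221.8] [-180.    -0.   -22.9] F [ 0.2  0.3 -0. ] gap 59.9 j [-37.6  -9.  102.6   0.   86.4 -14.7]
shift [  3.4 -69.1 181.9] rows 4.3 | turn 0.3 alt -359.7 rows 0.0 | shift in target axes [  3.1 -69.2 181.8]
```

```bash
python3 -m pendant '[[0.7,1.7,-35,0,0],[0.7,1.7,-34,0,0],[0.7,0,0,46,0],[0.7,0,0,46,0],[0.7,0,0,45,0],[0.7,0,0,45,0],[0.7,0,0,0,0],[0.7,0,0,0,0]]' 40;  python3 go.py 450.3 -196.3 7 -23.2
```

```text
time: 12.1
tool_pos: [450.5, -195.8, 40.3]
tcp_rot: [-180.0, 0.1, -22.8]
ft_force: [1.1, -1.0, 0.8]
finger_gap: 60.1
t 12.1 tcp [ 450.5 -195.8   40.3] [-1.80e+02  1.00e-01 -2.28e+01] F [ 1.1 -1.   0.8] gap 60.1 j [-29.5   1.4 112.7   0.   66.   -6.7]
shift [ 0.1  0.5 33.3] rows 0.7 | turn 0.4 alt -359.6 rows 0.0 | shift in target axes [ 0.   0.5 33.3]
```

```bash
python3 -m pendant '[[0.7,0,0,17,0],[0.7,0,0,16,0],[0.7,0,0,0,0],[0.4,0,0,0,0],[0.4,0,0,0,0],[0.4,0,0,0,0],[0.4,0,0,0,0]]' 40; python3 -m pendant '[[0.4,0,0,-10,0],[0.4,0,0,-30,0],[0.4,0,0,-45,0],[0.4,0,0,-45,0],[0.4,0,0,0,0],[0.4,0,0,0,0]]' ;  python3 go.py 600.3 63.5 140 4.6; python3 look.py w5
```

```text
time: 12.8
tool_pos: [452.0, -197.9, 9.7]
tcp_rot: [180.0, -0.2, -22.9]
ft_force: [-0.9, 1.7, 6.2]
finger_gap: 40.8
time: 13.4
tool_pos: [451.4, -197.9, 139.7]
tcp_rot: [180.0, -0.3, -22.9]
ft_force: [0.2, 0.4, -1.7]
finger_gap: 40.7
t 13.4 tcp [ 451.4 -197.9  139.7] [180.   -0.3 -22.9] F [ 0.2  0.4 -1.7] gap 40.7 j [-29.6  -6.  108.6  -0.   77.1  -6.7]
shift [  35.3 -298.8   -0.3] rows 6.7 | turn -27.5 alt 332.5 rows 3.2 | shift in target axes [ 169.4 -248.6   -0.3]
t 13.4 tcp [ 451.4 -197.9  139.7] [180.   -0.3 -22.9] F [ 0.2  0.4 -1.7] gap 40.7 j [-29.6  -6.  108.6  -0.   77.1  -6.7]
eye [ 477.  -134.5  281.4] f 297.3 253.76506868451358 196.02252857351684 axes z [-0.1  -0.25 -0.96]
```

View pics/w5.png

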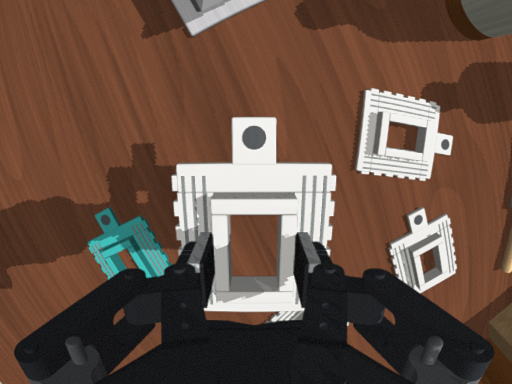

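Plate C is held with its tab away from the tool (px (254,137)). I'll work out where it sits in the hand.

```bash
python3 px.py w5 254 118 136 254 165 136 254 305 136; cat > inhand.py <<'E'
# offset of plate in hand from picture NAME taken with tcp X Y Z YAW : pixel rows of tab end etc
import sys
from h import *
n=sys.argv[1]; tcp=np.array(list(map(float,sys.argv[2:4]))); a=np.radians(float(sys.argv[4])); z=float(sys.argv[5])
c=np.load(f"pics/{n}_cam.npz"); K,e,R=c["K"],c["e"],c["R"]
for k in range(6,len(sys.argv),2):
    u,v=map(float,sys.argv[k:k+2]); x=(u-K[0,2])/K[0,0]; y=(v-K[1,2])/K[1,1]; t=np.hypot(x,y)+1e-9; f=np.sin(t)/t
    D=R@np.array([x*f,y*f,np.cos(t)]); w=(e+D*(z-e[2])/D[2])[:2]-tcp
    print((u,v),"tool x %.1f y %.1f"%(w@[np.cos(a),np.sin(a)],w@[np.sin(a),-np.cos(a)]))
E
python3 inhand.py w5 451.4 -197.9 -22.9 136 254 118 233 118 276 118 173 165 335 165
```

```text
(np.float64(254.0), np.float64(118.0), np.float64(136.0)) [ 477.  -135.7  136. ]
(np.float64(254.0), np.float64(165.0), np.float64(136.0)) [ 468.  -157.1  136. ]
(np.float64(254.0), np.float64(305.0), np.float64(136.0)) [ 435.7 -233.7  136. ]
(254.0, 118.0) tool x -0.6 y -67.3
(233.0, 118.0) tool x -10.8 y -67.3
(276.0, 118.0) tool x 10.1 y -67.4
(173.0, 165.0) tool x -41.6 y -44.5
(335.0, 165.0) tool x 40.5 y -44.5
```

```bash
python3 -m pendant '[[0.4,0,0,0,-7],[0.4,0,0,0,-7],[0.4,0,0,0,-7],[0.4,0,0,0,-6.5],[0.4,28,-41,0,0],[0.4,28,-41,0,0],[0.4,28,-41,0,0],[0.4,28,-41,0,0],[0.4,28,-41,0,0],[0.4,29,-43,0,0]]' >/dev/null; python3 -m pendant '[[0.4,0,0,0,0],[0.4,0,0,0,0],[0.4,0,0,0,0]]';  python3 go.py 600.3 63.5 110 4.6; python3 look.py w6
```

```text
time: 14.75
tool_pos: [596.3, 61.2, 135.0]
tcp_rot: [180.0, 0.2, 4.6]
ft_force: [0.2, -0.1, -1.6]
finger_gap: 40.3
t 14.75 tcp [596.3  61.2 135. ] [180.    0.2   4.6] F [ 0.2 -0.1 -1.6] gap 40.3 j [ 1.  11.2 91.4 -0.  77.6 -3.6]
shift [ 4.2 -1.9 25. ] rows 0.6 | turn -0.0 alt 360.0 rows 0.0 | shift in target axes [ 4.1 -1.9 25. ]
t 14.75 tcp [596.3  61.2 135. ] [180.    0.2   4.6] F [ 0.2 -0.1 -1.6] gap 40.3 j [ 1.  11.2 91.4 -0.  77.6 -3.6]
eye [592.3 128.6 279.4] f 297.3 253.76506868451358 196.02252857351684 axes z [ 0.02 -0.27 -0.96]
```

View pics/w6.png

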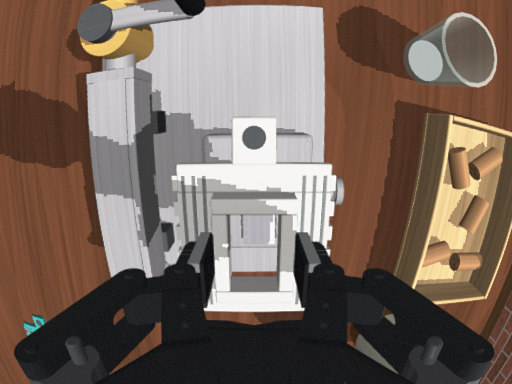

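```bash
python3 - <<'E'
import cv2; p=cv2.imread("pics/w6.png"); cv2.imwrite("pics/c6.png",cv2.resize(p[190:300,200:320],None,fx=5,fy=5,interpolation=cv2.INTER_CUBIC))
E
python3 inhand.py w6 596.3 61.2 4.6 96 258 229 241 229 277 229 258 213 258 246
```

```text
(258.0, 229.0) tool x 4.0 y 6.0
(241.0, 229.0) tool x -7.3 y 6.0
(277.0, 229.0) tool x 16.6 y 6.0
(258.0, 213.0) tool x 4.0 y -5.2
(258.0, 246.0) tool x 4.0 y 18.5
```

View pics/c6.png

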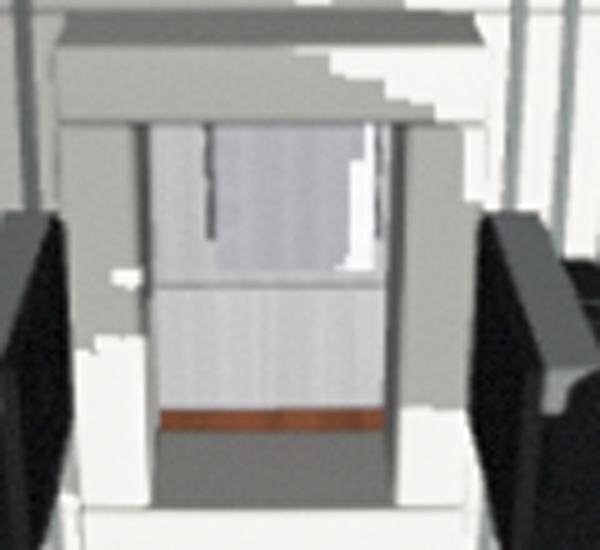

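The core shows through the hole (its −y edge at crop (290,270)), which agrees with the computed +4/−2 mm correction.

```bash
python3 -m pendant '[[0.4,4.3,-2,0,0],[0.4,0,0,0,0],[0.4,0,0,10,0],[0.4,0,0,10,0],[0.4,0,0,10,0],[0.4,0,0,0,0],[0.4,0,0,0,0]]';  python3 -m pendant '[[0.4,0,0,6,0],[0.4,0,0,6,0],[0.4,0,0,6,0],[0.4,0,0,6,0],[0.4,0,0,0,0]]'
```

```text
time: 15.5
tool_pos: [601.2, 64.3, 105.8]
tcp_rot: [-180.0, 0.1, 4.6]
ft_force: [0.3, -0.2, -1.2]
finger_gap: 40.3
time: 16.0
tool_pos: [605.9, 64.6, 93.2]
tcp_rot: [180.0, -0.5, 4.6]
ft_force: [-23.7, -0.8, 60.3]
finger_gap: 40.3
```

```bash
python3 -m pendant '[[0.4,0,0,-10,0],[0.4,0,0,0,0],[0.4,0,0,0,0]]';  python3 -m pendant '[[0.4,0,0,-20,0],[0.4,0,0,-5,0],[0.4,0,0,0,0],[0.4,0,0,0,0]]'; python3 look.py w7
```

```text
time: 16.3
tool_pos: [602.2, 64.3, 92.7]
tcp_rot: [180.0, -0.1, 4.6]
ft_force: [-0.4, -0.2, -1.1]
finger_gap: 40.7
time: 16.7
tool_pos: [601.3, 64.3, 116.4]
tcp_rot: [-180.0, 0.1, 4.6]
ft_force: [1.1, 0.5, -1.0]
finger_gap: 40.6
t 16.7 tcp [601.3  64.3 116.4] [-1.8e+02  1.0e-01  4.6e+00] F [ 1.1  0.5 -1. ] gap 40.6 j [ 1.2 12.9 91.5  0.  75.7 -3.3]
eye [596.7 132.  260. ] f 297.3 253.76506868451358 196.02252857351684 axes z [ 0.02 -0.27 -0.96]
```

View pics/w7.png

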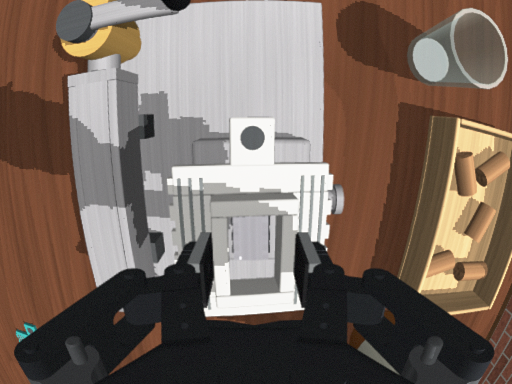

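The plate is still held with its tab at (252,137), and the core shows through the hole at (250,235). I'll use depth to get the numbers for core against hole.

```bash
cat > dep.py <<'E'
import sys
from h import *
n=sys.argv[1]; tcp=np.array(list(map(float,sys.argv[2:4]))); a=np.radians(float(sys.argv[4])); d=np.load(f"pics/{n}.npy")
c=np.load(f"pics/{n}_cam.npz"); K,e,R=c["K"],c["e"],c["R"]
v,u=np.mgrid[:d.shape[0],:d.shape[1]]; x=(u-K[0,2])/K[0,0]; y=(v-K[1,2])/K[1,1]; t=np.hypot(x,y)+1e-9; s=np.tan(t)/t
C=np.stack([x*s*d,y*s*d,d],-1)@R.T+e; w=C[...,:2]-tcp
T=np.stack([w@[np.cos(a),np.sin(a)],w@[np.sin(a),-np.cos(a)],C[...,2]],-1)
for v in range(205,300,5): print(v," ".join("%d"%T[v,u,2] for u in range(200,306,4)))
k=(T[...,2]>90)&(T[...,2]<99)&(abs(T[...,0])<25)&(abs(T[...,1])<30); q=T[k]
if len(q): print("core-top pts",len(q),np.percentile(q[:,0],[2,50,98]).round(1),np.percentile(q[:,1],[2,50,98]).round(1))
np.save("pics/T.npy",T)
E
python3 dep.py w7 601.3 64.3 4.6
```

```text
205 120 118 117 130 129 129 130 129 129 128 128 127 128 129 127 127 128 127 127 126 127 125 126 126 125 114 113
210 119 118 118 130 130 129 128 128 129 128 129 129 127 128 127 128 127 126 127 126 126 125 126 125 125 113 112
215 118 120 118 130 130 129 129 129 128 128 129 128 128 128 128 125 90 79 31 112 122 125 125 125 124 113 113
220 119 119 118 130 130 129 129 31 88 88 97 96 96 97 96 97 88 87 29 112 123 126 125 126 125 113 113
225 118 121 118 129 130 129 129 31 88 88 97 96 97 96 97 96 88 72 30 112 122 126 124 126 124 113 112
230 119 119 119 130 129 129 129 32 80 89 96 96 97 96 96 96 88 80 31 112 123 124 126 124 125 113 112
235 126 126 127 131 130 130 129 30 86 88 97 96 97 96 96 96 89 87 30 112 123 126 125 125 126 126 127
240 132 133 132 129 130 130 129 129 31 88 97 97 96 96 97 97 88 76 30 112 121 125 126 127 127 133 132
245 138 137 137 130 130 130 129 129 30 89 96 96 96 97 96 97 88 84 32 113 123 126 126 126 130 138 139
250 144 144 140 129 130 129 129 129 31 89 96 97 97 96 96 98 88 87 31 114 124 125 126 126 129 144 144
255 149 149 141 130 130 130 129 129 31 88 97 98 97 97 96 97 88 3
[... 203 characters left out ...]
6 125 135 146 154
270 156 154 145 133 131 129 129 130 6 7 7 5 8 6 6 7 6 6 6 116 124 125 126 126 135 147 156
275 157 155 148 136 130 129 130 129 6 7 7 7 6 8 6 7 6 6 7 116 126 126 125 125 136 147 154
280 156 156 147 136 129 129 129 129 113 113 113 112 112 112 114 112 113 113 112 116 126 126 125 126 136 148 156
285 158 156 148 118 129 129 130 129 118 117 118 118 117 117 117 118 118 118 118 119 126 126 126 125 113 150 156
290 184 156 149 118 129 129 130 130 124 123 124 123 124 124 123 123 123 124 124 124 126 125 125 125 114 149 156
295 186 156 149 118 129 129 128 128 128 128 128 128 127 127 127 126 127 127 127 126 125 126 126 126 113 152 156
core-top pts 1074 [-8.6 -1.5  5.1] [-10.4   3.   17.7]
```

```bash
python3 - <<'E'
import numpy as np
T=np.load("pics/T.npy")
for v in (225,235,245,255): print(v,[tuple(T[v,u].round(1).tolist()) for u in list(range(225,236))+[-1]+list(range(268,283)) if u>0 and T[v,u,2]>95])
for u in (240,250,260): print(u,[tuple(T[v,u].round(1).tolist()) for v in (214,216,218,278,280,284,292,294)])
E
```

```text
225 [(-12.8, -17.3, 128.9), (-12.3, -17.4, 129.2), (-11.9, -17.5, 129.3), (12.3, -9.7, 109.1), (12.5, -11.2, 112.9), (12.9, -12.1, 115.4), (13.2, -13.0, 117.6), (13.5, -14.1, 120.4), (13.8, -14.8, 122.2), (14.1, -15.6, 124.4), (14.4, -16.4, 126.5)]
235 [(-12.9, -12.6, 130.0), (-12.6, -12.1, 128.7), (-12.0, -12.5, 129.6), (12.3, -4.7, 111.1), (12.7, -5.4, 112.9), (13.0, -6.8, 116.2), (13.3, -7.7, 118.2), (13.5, -9.3, 122.0), (13.8, -9.9, 123.5), (14.2, -10.7, 125.3), (14.5, -11.3, 126.8)]
245 [(-13.1, -7.5, 130.3), (-12.7, -7.0, 129.2), (-12.2, -6.8, 128.8), (-11.7, -7.2, 129.6), (12.5, 1.5, 110.7), (12.8, 0.2, 113.6), (13.1, -1.3, 116.8), (13.4, -2.6, 119.5), (13.8, -3.1, 120.8), (14.0, -4.4, 123.6), (14.3, -5.2, 125.4), (14.8, -5.6, 126.2)]
255 [(-13.4, -1.6, 129.3), (-12.9, -1.6, 129.4), (-12.3, -1.9, 129.8), (-11.9, -1.6, 129.2), (12.6, 7.7, 110.7), (12.8, 5.5, 115.2), (13.3, 5.1, 115.9), (13.5, 3.2, 119.7), (13.8, 1.7, 122.6), (14.1, 0.6, 124.9), (14.5, 0.1, 125.9), (15.0, 0.2, 125.8)]
240 [(-5.7, -22.8, 128.8), (-7.3, -10.7, 97.0), (-7.3, -9.6, 97.3), (-12.8, 85.7, 7.3), (-7.1, 22.7, 113.2), (-7.0, 23.3, 116.6), (-6.7, 23.3, 124.8), (-6.5, 22.7, 127.5)]
250 [(-1.0, -22.7, 128.5), (-1.5, -10.4, 96.3), (-1.5, -9.4, 96.8), (-1.4, 22.5, 111.2), (-1.4, 22.3, 113.7), (-1.3, 22.6, 117.7), (-1.2, 22.7, 125.5), (-1.2, 23.0, 127.0)]
260 [(3.7, -22.4, 127.6), (4.4, -10.4, 96.3), (4.4, -9.5, 97.1), (4.4, 22.6, 111.1), (4.4, 23.3, 112.2), (4.3, 22.9, 117.1), (4.1, 22.1, 126.5), (4.1, 22.9, 127.3)]
```

Depth shows the hole centre at tool (0.2, 0.2) and the core at (−1.75, +1.7), with the plate tilted about 4–5°. I'll shift by (−2, +1.5) and go down gently.

```bash
python3 -m pendant '[[0.4,-2,1.5,0,0],[0.4,0,0,0,0],[0.4,0,0,8,0],[0.4,0,0,8,0],[0.4,0,0,4,0],[0.4,0,0,0,0]]';  python3 -m pendant '[[0.4,0,0,4,0],[0.4,0,0,4,0],[0.4,0,0,0,0]]'
```

```text
time: 17.35
tool_pos: [598.9, 62.7, 96.1]
tcp_rot: [-180.0, 0.1, 4.6]
ft_force: [0.6, 0.2, -0.3]
finger_gap: 40.6
time: 17.65
tool_pos: [599.5, 62.7, 88.9]
tcp_rot: [-180.0, 0.1, 4.6]
ft_force: [1.0, -0.3, -1.1]
finger_gap: 40.7
```

No contact, and it is already past the shoulder. Carrying on down.

```bash
python3 -m pendant '[[0.4,0,0,8,0],[0.4,0,0,8,0],[0.4,0,0,8,0],[0.4,0,0,8,0],[0.4,0,0,6,0],[0.4,0,0,0,0]]';  python3 -m pendant '[[0.4,0,0,4,0],[0.4,0,0,4,0],[0.4,0,0,3,0],[0.4,0,0,0,0]]'
```

```text
time: 18.25
tool_pos: [598.9, 62.6, 50.1]
tcp_rot: [-180.0, 0.1, 4.6]
ft_force: [-0.7, -0.0, -1.9]
finger_gap: 40.6
time: 18.65
tool_pos: [600.3, 62.7, 41.7]
tcp_rot: [180.0, -0.0, 4.6]
ft_force: [-4.1, -0.6, 4.5]
finger_gap: 40.7
```

```bash
python3 -m pendant '[[0.4,0,0,3,0],[0.4,0,0,0,0],[0.5,0,0,0,0],[0.65,0,0,0,0],[0.65,0,0,-1,0],[0.65,0,0,-2,0],[0.65,0,0,0,0]]';  python3 -m pendant '[[0.65,0,0,-25,0],[0.65,0,0,-40,0],[0.65,0,0,-40,0],[0.65,0,0,0,0],[0.65,0,0,0,0]]'; cat > stack.py <<'E'
# stack.py name: wrist picture; heights of the stack's collar and flange, in tool frame; core position
import sys
from h import *
n=sys.argv[1]; s=st(); p,d=optics.snapshot("wrist"); cv2.imwrite(f"pics/{n}.png",p); np.save(f"pics/{n}.npy",d)
K,e,R=P("wrist"); np.savez(f"pics/{n}_cam.npz",K=K,e=e,R=R); C=cloud("wrist",d)
a=np.radians(4.6); w=C[...,:2]-[599.7,62.5]; F=np.stack([w@[np.cos(a),np.sin(a)],w@[-np.sin(a),np.cos(a)],C[...,2]],-1); np.save("pics/F.npy",F)
def med(nm,x0,x1,y0,y1,lo=0,hi=200):
    k=(F[...,0]>x0)&(F[...,0]<x1)&(F[...,1]>y0)&(F[...,1]<y1)&(F[...,2]>lo)&(F[...,2]<hi); q=F[k]
    print(nm,len(q),q[:,2].round(1).mean() if len(q) else None)
med("collar-x",-19,-15,-15,15);med("collar+x",15,19,-15,15);med("collar+y",-10,10,24,28);med("collar-y",-10,10,-28,-24)
med("flange-x",-34,-28,20,35);med("flange+x",28,34,20,35);med("tab+y",-8,8,50,64);med("tab-y",-8,8,-64,-50)
k=(F[...,2]>93)&(F[...,2]<99)&(abs(F[...,0])<15)&(abs(F[...,1])<30); q=F[k]
if len(q): print("core nose in filter frame x",np.percentile(q[:,0],[2,98]).round(1),"y",np.percentile(q[:,1],[2,98]).round(1))
E
python3 stack.py w8
```

```text
time: 19.35
tool_pos: [600.2, 62.7, 40.9]
tcp_rot: [180.0, -0.0, 4.6]
ft_force: [-0.1, 0.3, 0.3]
finger_gap: 55.1
time: 19.85
tool_pos: [601.1, 62.7, 147.4]
tcp_rot: [180.0, -0.2, 4.6]
ft_force: [-0.6, 0.6, 0.2]
finger_gap: 55.5
t 19.85 tcp [601.1  62.7 147.4] [180.   -0.2   4.6] F [-0.6  0.6  0.2] gap 55.5 j [ 1.1 11.  90.3 -0.  78.6 -3.5]
collar-x 145 47.46344827586207
collar+x 161 47.357142857142854
collar+y 119 47.463025210084034
collar-y 0 None
flange-x 112 35.607142857142854
flange+x 119 35.516806722689076
tab+y 304 35.533881578947366
tab-y 47 8.714893617021277
core nose in filter frame x [-7.7  5.6] y [-15.5  15.4]
```

Plate C is seated level (collar top 47.4, flange 35.5, tab on +y). Next is plate A, which goes tab −y.

```bash
python3 -m pendant '[[0.7,-4,40,-20,0],[0.7,-4,48,-20,0],[0.7,-4,48,0,0],[0.7,-4,48,0,0],[0.7,-4,48,0,0],[0.7,-4,48,0,0],[0.7,0,0,0,-8.1],[0.7,0,0,0,-8.1],[0.7,0,0,0,-8.1],[0.7,0,0,0,-8.1]]' >/dev/null;  python3 -m pendant '[[0.7,0,0,0,-8.1],[0.7,0,0,0,-8.1],[0.7,0,0,0,-8.1],[0.7,0,0,0,0]]'; python3 go.py 654 -227 185 61.4
```

```text
time: 21.3
tool_pos: [597.2, -215.9, 182.4]
tcp_rot: [-179.8, 0.0, 61.4]
ft_force: [-0.1, 0.2, 0.6]
finger_gap: 59.8
t 21.3 tcp [ 597.2 -215.9  182.4] [-179.8    0.    61.4] F [-0.1  0.2  0.6] gap 59.8 j [-24.5  14.5  82.5   0.   83.2 -85.9]
shift [17.4 55.1 -2.8] rows 1.3 | turn 0.0 alt -360.0 rows 0.0 | shift in target axes [17.4 55.2 -2.6]
```

```bash
cat >> plates.py <<'E'
C=cloud("wrist",d)
for x,y in zip(g[::2],g[1::2]):
    k=m&(C[...,2]>14.5)&(C[...,2]<22)&(np.hypot(C[...,0]-x,C[...,1]-y)<50); q=C[k]
    if len(q)>30: rc=cv2.minAreaRect(q[:,:2].astype(np.float32)); print("collar",len(q),np.round(rc[0],1),np.round(rc[1],1),round(rc[2],1),"z",q[:,2].mean().round(1))
E
python3 -m pendant '[[0.7,9,28,0,0],[0.7,9,27,0,0],[0.7,0,0,0,0],[0.7,0,0,0,0]]'; python3 plates.py w9 614 -205; python3 go.py 614.3 -205 40 61.4
```

```text
time: 21.7
tool_pos: [654.6, -226.7, 182.7]
tcp_rot: [-179.8, 0.0, 61.1]
ft_force: [-0.7, 0.1, -0.1]
finger_gap: 59.9
t 21.7 tcp [ 654.6 -226.7  182.7] [-179.8    0.    61.1] F [-0.7  0.1 -0.1] gap 59.9 j [-23.3  23.3  71.7  -0.   85.2 -84.4]
(614.0, -205.0) [ 611.6 -206.8  -26.8] 0.92
collar 1296 [ 611.5 -206.9] [42.1 60.8] 61.9 z 19.8
t 21.75 tcp [ 654.4 -226.7  183.3] [-179.9    0.    61.1] F [ 0.5 -0.7  0.3] gap 59.6 j [-23.3  23.2  71.7  -0.   85.2 -84.5]
shift [ -0.3 -45.2 143.4] rows 3.3 | turn -0.3 alt 359.7 rows 0.0 | shift in target axes [-1.000e-01 -4.560e+01  1.433e+02]
```

```bash
python3 go.py 611.5 -206.9 40 62; python3 -m pendant '[[0.7,-3,-23,0,-1],[0.7,-0.5,-23,0,0],[0.7,0,0,45,0],[0.7,0,0,45,0],[0.7,0,0,45,0],[0.7,0,0,10,0],[0.7,0,0,0,0],[0.7,0,0,0,0]]' 40;  python3 go.py 611.5 -206.9 10 62
```

```text
t 21.75 tcp [ 654.4 -226.7  183.3] [-179.9    0.    61.1] F [ 0.5 -0.7  0.3] gap 59.6 j [-23.3  23.2  71.7  -0.   85.2 -84.5]
shift [ -3.3 -46.8 143.4] rows 3.4 | turn -0.9 alt 359.1 rows 0.1 | shift in target axes [ -2.6 -47.2 143.3]
time: 22.55
tool_pos: [614.3, -209.0, 42.5]
tcp_rot: [179.8, -0.0, 62.2]
ft_force: [0.5, -0.4, 0.3]
finger_gap: 59.4
t 22.55 tcp [ 614.3 -209.    42.5] [179.8  -0.   62.2] F [ 0.5 -0.4  0.3] gap 59.4 j [-23.3  23.6  86.6  -0.   69.6 -85.6]
shift [ 0.6 -3.6 32.5] rows 0.7 | turn 0.2 alt -359.8 rows 0.0 | shift in target axes [ 0.6 -3.5 32.5]
```

```bash
python3 -m pendant '[[0.7,0.5,-3.5,17,0],[0.7,0,0,15,0],[0.7,0,0,0,0],[0.7,0,0,0,0],[0.4,0,0,0,0],[0.4,0,0,0,0],[0.4,0,0,0,0],[0.4,0,0,0,0]]' 60; python3 -m pendant '[[0.4,0,0,-10,0],[0.4,0,0,-30,0],[0.4,0,0,-45,0],[0.4,0,0,-45,0],[0.4,0,0,0,0],[0.4,0,0,0,0]]' ; python3 -m pendant '[[0.4,0,0,0,7.2],[0.4,0,0,0,7.2],[0.4,0,0,0,7.2],[0.4,0,0,0,7.2],[0.4,0,0,0,7.2],[0.4,0,0,0,7.2],[0.4,0,0,0,7.2],[0.4,0,0,0,7],[0.4,0,0,0,0]]'; python3 go.py 599.5 62.5 140 4.6
```

```text
time: 23.35
tool_pos: [611.4, -206.8, 9.5]
tcp_rot: [179.8, -0.0, 62.3]
ft_force: [0.2, -0.2, 6.3]
finger_gap: 40.0
time: 23.95
tool_pos: [611.3, -206.8, 140.4]
tcp_rot: [179.8, -0.0, 62.3]
ft_force: [-0.4, -0.3, -1.9]
finger_gap: 39.8
time: 24.85
tool_pos: [608.7, -205.7, 135.4]
tcp_rot: [-179.9, 0.2, 4.8]
ft_force: [-0.5, -0.2, -1.0]
finger_gap: 40.2
t 24.85 tcp [ 608.7 -205.7  135.4] [-179.9    0.2    4.8] F [-0.5 -0.2 -1. ] gap 40.2 j [-23.2  17.6  83.8  -0.   78.8 -28. ]
shift [  13.1 -268.    -4.2] rows 6.0 | turn 0.2 alt -359.8 rows 0.0 | shift in target axes [  12.4 -268.    -4.6]
```

```bash
python3 -m pendant '[[0.4,2.1,-44.7,-2,0],[0.4,2.1,-44.7,-2,0],[0.4,2.1,-44.7,-2,0],[0.4,2.1,-44.7,0,0],[0.4,2.1,-44.7,0,0],[0.4,2.1,-44.7,0,0],[0.4,0,0,0,0],[0.4,0,0,0,0],[0.4,0,0,0,0]]'; cat > hold.py <<'E'
# hold.py name: hole of held plate and core nose in tool frame, from wrist depth
import sys
from h import *
n=sys.argv[1]; s=st(); p,d=optics.snapshot("wrist"); cv2.imwrite(f"pics/{n}.png",p); C=cloud("wrist",d)
R=Ro.from_euler('xyz',s["tcp_rot"],degrees=True).as_matrix(); T=(C-s["tool_pos"])@R; h=-T[...,2]
x,y=T[...,0],T[...,1]; pc=np.percentile
for nm,k in (("L",(x>-20)&(x<-10)&(abs(y)<12)),("R",(x<20)&(x>10)&(abs(y)<12)),("far",(abs(x)<8)&(y>-28)&(y<-20)),("near",(abs(x)<8)&(y<29)&(y>20))):
    hh=h[k&(h>-2)&(h<16)]; top=pc(hh,90); q=k&(abs(h-top)<1.5); print(nm,"top above tcp %.1f"%top, "inner edge %.1f"%{"L":lambda:pc(x[q],98),"R":lambda:pc(x[q],2),"far":lambda:pc(y[q],98),"near":lambda:pc(y[q],2)}[nm]())
k=(C[...,2]>92.5)&(C[...,2]<99)&(abs(x)<25)&(abs(y)<30)&(h<-3)
print("core nose",k.sum(),"x",pc(x[k],[2,98]).round(1),"y",pc(y[k],[2,98]).round(1),"z",C[k][:,2].mean().round(1))
E
python3 hold.py w10
```

```text
time: 25.75
tool_pos: [599.5, 61.2, 143.0]
tcp_rot: [180.0, 0.1, 5.0]
ft_force: [0.6, -0.2, -1.9]
finger_gap: 40.1
t 25.75 tcp [599.5  61.2 143. ] [1.8e+02 1.0e-01 5.0e+00] F [ 0.6 -0.2 -1.9] gap 40.1 j [ 1.  11.2 90.5 -0.  78.4 -4. ]
L top above tcp 11.3 inner edge -12.1
R top above tcp 10.6 inner edge 14.3
far top above tcp 10.7 inner edge -22.3
near top above tcp 10.3 inner edge 21.2
core nose 503 x [-5.6  7.5] y [-3.2 14.4] z 97.4
```

```bash
python3 -m pendant '[[0.4,0,-0.7,0,0],[0.4,0,0,12,0],[0.4,0,0,12,0],[0.4,0,0,6,0],[0.4,0,0,6,0],[0.4,0,0,5,0],[0.4,0,0,0,0]]';  python3 -m pendant '[[0.4,0,0,4,0],[0.4,0,0,4,0],[0.4,0,0,4,0],[0.4,0,0,0,0]]'
```

```text
time: 26.5
tool_pos: [599.3, 62.7, 101.7]
tcp_rot: [-180.0, 0.1, 4.9]
ft_force: [-0.0, -0.4, -2.0]
finger_gap: 39.9
time: 26.9
tool_pos: [599.3, 62.7, 90.0]
tcp_rot: [-180.0, 0.1, 4.9]
ft_force: [-0.5, 0.6, -2.2]
finger_gap: 40.2
```

```bash
python3 -m pendant '[[0.4,0,0,8,0],[0.4,0,0,8,0],[0.4,0,0,6,0],[0.4,0,0,4,0],[0.4,0,0,3,0],[0.4,0,0,0,0]]';  python3 -m pendant '[[0.4,0,0,2,0],[0.4,0,0,2,0],[0.4,0,0,0,0]]'
```

```text
time: 27.5
tool_pos: [599.5, 62.7, 61.2]
tcp_rot: [-180.0, 0.1, 4.9]
ft_force: [-0.5, 0.5, -1.5]
finger_gap: 40.2
time: 27.8
tool_pos: [599.8, 62.7, 57.6]
tcp_rot: [-180.0, 0.0, 4.9]
ft_force: [0.4, 0.3, -2.0]
finger_gap: 39.9
```

```bash
python3 -m pendant '[[0.4,0,0,2,0],[0.4,0,0,1,0],[0.4,0,0,0,0],[0.5,0,0,0,0],[0.65,0,0,0,0],[0.65,0,0,-1,0],[0.65,0,0,-2,0],[0.65,0,0,0,0]]';  python3 -m pendant '[[0.65,0,0,-25,0],[0.65,0,0,-40,0],[0.65,0,0,-30,0],[0.65,0,0,0,0],[0.65,0,0,0,0]]'; python3 stack.py w11
```

```text
time: 28.6
tool_pos: [600.1, 62.7, 58.0]
tcp_rot: [180.0, -0.0, 4.9]
ft_force: [-0.8, 0.3, -0.6]
finger_gap: 55.4
time: 29.1
tool_pos: [600.6, 62.7, 153.8]
tcp_rot: [180.0, -0.1, 4.9]
ft_force: [-0.7, -0.4, -1.1]
finger_gap: 55.3
t 29.1 tcp [600.6  62.7 153.8] [ 1.8e+02 -1.0e-01  4.9e+00] F [-0.7 -0.4 -1.1] gap 55.3 j [ 1.1 10.6 89.9  0.  79.3 -3.8]
collar-x 179 65.65530726256983
collar+x 174 65.60114942528736
collar+y 127 65.74803149606299
collar-y 0 None
flange-x 128 53.85703125
flange+x 127 53.81338582677164
tab+y 302 35.862251655629144
tab-y 239 53.89372384937238
core nose in filter frame x [-7.5  6.1] y [-15.1  15.5]
```

Plate A is seated with its tab on −y (collar 65.7, flange 53.9, level). Third is plate D, tab on +y.

```bash
python3 go.py 408 -401 185 -62; python3 -m pendant '[[0.7,-22,43,-10,0],[0.7,-22,43,-10,0],[0.7,-22,43,-11,0],[0.7,-22,43,0,0],[0.7,-22,43,0,0],[0.7,-22,43,0,0],[0.7,-22,43,0,0],[0.7,-22,43,0,0],[0.7,-22,43,0,0],[0.7,-22,43,0,0]]' >/dev/null;  python3 -m pendant '[[0.7,-9,15,0,8.4],[0.7,0,0,0,8.4],[0.7,0,0,0,8.4],[0.7,0,0,0,8.4],[0.7,0,0,0,8.4],[0.7,0,0,0,8.4],[0.7,0,0,0,8.4],[0.7,0,0,0,8.1],[0.7,0,0,0,0],[0.7,0,0,0,0]]'; python3 plates.py w12 453 -377 612 -360
```

```text
t 29.15 tcp [599.5  62.7 152.2] [-180.     0.     4.9] F [ 0.3 -0.3  0.4] gap 55.6 j [ 1.1 10.7 90.   0.  79.3 -3.8]
shift [-230.3  445.8  -32.7] rows 11.2 | turn 66.9 alt -293.1 rows 7.9 | shift in target axes [319.5 386.8 -32.8]
time: 31.15
tool_pos: [408.9, -399.5, 182.3]
tcp_rot: [180.0, 0.1, -61.8]
ft_force: [-1.0, -0.7, -0.5]
finger_gap: 59.8
t 31.15 tcp [ 408.9 -399.5  182.3] [ 1.80e+02  1.00e-01 -6.18e+01] F [-1.  -0.7 -0.5] gap 59.8 j [-49.5   4.8  93.3  -0.   82.1  12.3]
(453.0, -377.0) [ 451.7 -378.7   27.9] 0.92
(612.0, -360.0) [ 606.5 -360.8  -89.3] 0.5
collar 1338 [ 452.1 -378.3] [59.8 42.2] 27.8 z 19.4
collar 629 [ 608.5 -360.7] [41.2 60.6] 2.9 z 19.6
```

```bash
python3 go.py 452 -378.4 40 -62.1
```

```text
t 31.2 tcp [ 409.1 -399.7  182.6] [ 1.80e+02  1.00e-01 -6.18e+01] F [ 0.4 -0.4  0.5] gap 59.5 j [-49.5   4.8  93.2  -0.   82.1  12.3]
shift [  1.8 -48.  142.6] rows 3.3 | turn 0.3 alt -359.7 rows 0.0 | shift in target axes [  1.3 -47.9 142.6]
```

```bash
python3 -m pendant '[[0.7,1,-24,0,0],[0.7,1,-24,0,0],[0.7,0,0,45,0],[0.7,0,0,45,0],[0.7,0,0,45,0],[0.7,0,0,7,0],[0.7,0,0,0,0],[0.7,0,0,0,0]]' 40;  python3 go.py 452 -378.4 10 -62.1
```

```text
time: 32.0
tool_pos: [454.0, -380.7, 44.3]
tcp_rot: [-179.9, -0.2, -62.0]
ft_force: [0.1, -0.3, 0.5]
finger_gap: 59.5
t 32.0 tcp [ 454.  -380.7   44.3] [-179.9   -0.2  -62. ] F [ 0.1 -0.3  0.5] gap 59.5 j [-44.9  15.6  96.4  -0.   67.8  17. ]
shift [-3.1  0.7 34.3] rows 0.8 | turn 0.1 alt -359.9 rows 0.0 | shift in target axes [-3.   0.7 34.3]
```

```bash
python3 -m pendant '[[0.7,-3,0.7,17,0],[0.7,0,0,16.5,0],[0.7,0,0,0,0],[0.7,0,0,0,0],[0.4,0,0,0,0],[0.4,0,0,0,0],[0.4,0,0,0,0],[0.4,0,0,0,0]]' 60; python3 -m pendant '[[0.4,0,0,-10,0],[0.4,0,0,-30,0],[0.4,0,0,-45,0],[0.4,0,0,-45,0],[0.4,0,0,-10,0],[0.4,0,0,0,0]]' ; python3 -m pendant '[[0.4,0,0,0,-8.4],[0.4,0,0,0,-8.4],[0.4,0,0,0,-8.4],[0.4,0,0,0,-8.4],[0.4,0,0,0,-8.4],[0.4,0,0,0,-8.4],[0.4,0,0,0,-8.4],[0.4,0,0,0,-7.7],[0.4,0,0,0,0]]'; python3 go.py 599.5 62.5 150 4.6
```

```text
time: 32.8
tool_pos: [451.7, -378.0, 10.0]
tcp_rot: [-180.0, -0.1, -62.0]
ft_force: [-0.7, 0.3, 5.8]
finger_gap: 39.9
time: 33.4
tool_pos: [452.1, -378.4, 151.8]
tcp_rot: [-179.9, -0.3, -62.0]
ft_force: [0.1, -0.5, -0.9]
finger_gap: 39.7
time: 34.3
tool_pos: [449.6, -375.9, 145.5]
tcp_rot: [-179.8, 0.2, 4.6]
ft_force: [-0.4, 0.1, -1.3]
finger_gap: 39.9
t 34.3 tcp [ 449.6 -375.9  145.5] [-179.8    0.2    4.6] F [-0.4  0.1 -1.3] gap 39.9 j [-44.9   8.7  93.    0.   78.5 -49.5]
shift [ 184.6 -425.    -3.6] rows 10.3 | turn -0.0 alt 360.0 rows 0.0 | shift in target axes [ 184.6 -424.9   -4.5]
```

```bash
python3 -m pendant '[[0.4,18.4,-42.5,-1,0],[0.4,18.4,-42.5,0,0],[0.4,18.4,-42.5,0,0],[0.4,18.4,-42.5,0,0],[0.4,18.4,-42.5,0,0],[0.4,18.4,-42.5,0,0],[0.4,18.4,-42.5,0,0],[0.4,18.4,-42.5,0,0],[0.4,18.4,-42.5,0,0],[0.4,18.4,-42.5,0,0]]' >/dev/null; python3 -m pendant '[[0.4,0,0,0,0],[0.4,0,0,0,0],[0.4,0,0,0,0]]'; python3 hold.py w13
```

```text
time: 35.6
tool_pos: [600.2, 60.3, 148.1]
tcp_rot: [180.0, 0.1, 4.3]
ft_force: [-0.6, -0.1, -1.2]
finger_gap: 40.0
t 35.6 tcp [600.2  60.3 148.1] [1.8e+02 1.0e-01 4.3e+00] F [-0.6 -0.1 -1.2] gap 40.0 j [ 0.9 11.1 90.1 -0.  79.  -3.5]
L top above tcp 10.9 inner edge -12.1
R top above tcp 10.2 inner edge 14.2
far top above tcp 10.3 inner edge -21.6
near top above tcp 10.0 inner edge 22.9
core nose 391 x [-6.3  7. ] y [-0.7 13.6] z 97.4
```

```bash
python3 -m pendant '[[0.4,-0.7,-2.4,0,0],[0.4,0,0,12,0],[0.4,0,0,12,0],[0.4,0,0,6,0],[0.4,0,0,6,0],[0.4,0,0,5,0],[0.4,0,0,0,0]]';  python3 -m pendant '[[0.4,0,0,4,0],[0.4,0,0,4,0],[0.4,0,0,4,0],[0.4,0,0,0,0]]'
```

```text
time: 36.35
tool_pos: [599.6, 63.3, 107.2]
tcp_rot: [-180.0, 0.1, 4.5]
ft_force: [0.0, -1.0, -0.8]
finger_gap: 39.7
time: 36.75
tool_pos: [599.7, 63.4, 95.5]
tcp_rot: [-180.0, 0.1, 4.5]
ft_force: [0.2, 0.7, -1.4]
finger_gap: 40.1
```

```bash
python3 -m pendant '[[0.4,0,0,5,0],[0.4,0,0,5,0],[0.4,0,0,4,0],[0.4,0,0,0,0]]'
```

```text
time: 37.15
tool_pos: [599.5, 63.3, 81.2]
tcp_rot: [-180.0, 0.1, 4.5]
ft_force: [-0.2, 0.6, -1.0]
finger_gap: 39.6
```

```bash
python3 -m pendant '[[0.4,0,0,3,0],[0.4,0,0,2,0],[0.4,0,0,1,0],[0.4,0,0,0,0]]';  python3 -m pendant '[[0.4,0,0,0,0],[0.5,0,0,0,0],[0.65,0,0,0,0],[0.65,0,0,-1,0],[0.65,0,0,-2,0],[0.65,0,0,0,0],[0.65,0,0,-25,0],[0.65,0,0,-40,0],[0.65,0,0,-12,0],[0.65,0,0,0,0]]'; python3 stack.py w14
```

```text
time: 37.55
tool_pos: [600.1, 63.3, 76.2]
tcp_rot: [-180.0, 0.0, 4.5]
ft_force: [-0.4, 0.1, -1.3]
finger_gap: 40.1
time: 38.55
tool_pos: [602.3, 63.4, 159.7]
tcp_rot: [180.0, -0.3, 4.5]
ft_force: [0.7, 0.4, -0.1]
finger_gap: 55.5
t 38.55 tcp [602.3  63.4 159.7] [180.   -0.3   4.5] F [ 0.7  0.4 -0.1] gap 55.5 j [ 1.2 10.4 89.5  0.  79.7 -3.3]
collar-x 190 82.87894736842105
collar+x 192 82.83645833333333
collar+y 136 82.94558823529412
collar-y 118 82.67881355932204
flange-x 135 71.0748148148148
flange+x 147 70.95034013605442
tab+y 377 71.0419098143236
tab-y 170 53.19941176470587
core nose in filter frame x [-8.   5.7] y [-15.5  15.4]
```

Plate D is seated (collar 82.9, tab on +y). Fourth is plate B, tab on −y, taken with the tool turned nearly round.

```bash
python3 go.py 577 -322 185 -140; python3 -m pendant '[[0.7,-3,40,-10,0],[0.7,-6,45,-10,0],[0.7,-6,45,-6,0],[0.7,-6,45,0,8.5],[0.7,0,0,0,8.5],[0.7,0,0,0,8.5],[0.7,0,0,0,8.5],[0.7,0,0,0,8.5],[0.7,0,0,0,8.5],[0.7,0,0,0,8.5]]' >/dev/null;  python3 -m pendant '[[0.7,0,0,0,8.5],[0.7,0,0,0,8.5],[0.7,0,0,0,8.5],[0.7,0,0,0,8.5],[0.7,0,0,0,8.5],[0.7,0,0,0,8.5],[0.7,0,0,0,8.5],[0.7,0,0,0,8.5],[0.7,0,0,0,8.5],[0.7,0,0,0,8.5]]' >/dev/null; python3 -m pendant '[[0.7,0,0,0,0],[0.7,0,0,0,0]]'; python3 go.py 577 -322 185 -140
```

```text
t 38.6 tcp [601.   63.4 157.3] [ 1.8e+02 -1.0e-01  4.5e+00] F [-0.2  0.1 -0.3] gap 55.4 j [ 1.2 10.5 89.7 -0.  79.6 -3.3]
shift [-53.9 382.3 -27.8] rows 8.6 | turn 144.5 alt -215.5 rows 17.0 | shift in target axes [ 266.1 -279.8  -27.7]
time: 40.8
tool_pos: [592.1, -112.5, 180.5]
tcp_rot: [179.9, -0.1, -139.8]
ft_force: [0.7, -0.7, 0.3]
finger_gap: 59.8
t 40.8 tcp [ 592.1 -112.5  180.5] [ 1.799e+02 -1.000e-01 -1.398e+02] F [ 0.7 -0.7  0.3] gap 59.8 j [-15.6   9.6  88.2  -0.   82.3 124.1]
shift [ 146.8 -150.2   -4.6] rows 4.7 | turn 0.2 alt -359.8 rows 0.0 | shift in target axes [ 146.2 -150.8   -4.5]
```

```bash
python3 -m pendant '[[0.7,29,-30,0,0],[0.7,29,-30,0,0],[0.7,29,-30,0,0],[0.7,29,-30,0,0],[0.7,30,-30,0,0],[0.7,0,0,0,0],[0.7,0,0,0,0]]';python3 plates.py w15 610 -360; python3 go.py 609 -361 60 -176
```

```text
time: 41.5
tool_pos: [576.6, -322.4, 181.2]
tcp_rot: [179.9, -0.0, -140.0]
ft_force: [0.1, 0.3, -0.5]
finger_gap: 59.9
t 41.5 tcp [ 576.6 -322.4  181.2] [ 179.9   -0.  -140. ] F [ 0.1  0.3 -0.5] gap 59.9 j [-33.7  18.3  78.    0.   83.7 106.3]
(610.0, -360.0) [ 610.1 -358.9   93.1] 0.91
collar 1291 [ 609.7 -359.3] [42.8 60.7] 2.1 z 19.2
t 41.55 tcp [ 577.  -321.3  181.3] [ 179.9    0.  -139.9] F [-0.1 -0.4  0.4] gap 59.9 j [-33.6  18.3  78.1   0.   83.7 106.4]
shift [  1.1 -51.2 121.3] rows 2.9 | turn 36.1 alt -323.9 rows 4.2 | shift in target axes [-29.2 -41.9 121.3]
```

```bash
python3 -m pendant '[[0.7,-0.5,-25,0,0],[0.7,-0.5,-25,0,0],[0.7,0,0,40,7.5],[0.7,0,0,40,7.5],[0.7,0,0,40,7.5],[0.7,0,0,16,7.5],[0.7,0,0,0,7.5],[0.7,0,0,0,0],[0.7,0,0,0,0]]' 40;  python3 go.py 609.8 -359.1 10 -177.6
```

```text
time: 42.45
tool_pos: [611.0, -358.2, 46.9]
tcp_rot: [-180.0, 0.0, -177.2]
ft_force: [-0.4, 1.0, 0.2]
finger_gap: 59.7
t 42.45 tcp [ 611.  -358.2   46.9] [-180.     0.  -177.2] F [-0.4  1.   0.2] gap 59.7 j [-34.5  31.8  75.1   0.   73.  142.6]
shift [ 1.3 -0.8 36.9] rows 0.8 | turn 0.4 alt -359.6 rows 0.1 | shift in target axes [ 1.3 -0.9 36.9]
```

```bash
python3 -m pendant '[[0.7,1,-0.8,19,0],[0.7,0,0,17,0],[0.7,0,0,0,0],[0.7,0,0,0,0],[0.4,0,0,0,0],[0.4,0,0,0,0],[0.4,0,0,0,0],[0.4,0,0,0,0]]' 60; python3 -m pendant '[[0.4,0,0,-10,0],[0.4,0,0,-30,0],[0.4,0,0,-45,0],[0.4,0,0,-45,0],[0.4,0,0,-25,0],[0.4,0,0,0,0]]' ; python3 -m pendant '[[0.4,0,0,0,-8.3],[0.4,0,0,0,-8.3],[0.4,0,0,0,-8.3],[0.4,0,0,0,-8.3],[0.4,0,0,0,-8.3],[0.4,0,0,0,-8.3],[0.4,0,0,0,-8.3],[0.4,0,0,0,-8.3],[0.4,0,0,0,-8.3],[0.4,0,0,0,-8.3]]' >/dev/null; python3 -m pendant '[[0.4,0,0,0,-8.3],[0.4,0,0,0,-8.3],[0.4,0,0,0,-8.3],[0.4,0,0,0,-8.3],[0.4,0,0,0,-8.3],[0.4,0,0,0,-8.3],[0.4,0,0,0,-8.3],[0.4,0,0,0,-8.3],[0.4,0,0,0,-8.3],[0.4,0,0,0,-8.3]]' >/dev/null; python3 -m pendant '[[0.4,0,0,0,-8.3],[0.4,0,0,0,-7.4],[0.4,0,0,0,0],[0.4,0,0,0,0]]'; python3 go.py 599.5 62.5 165 4.6
```

```text
time: 43.25
tool_pos: [609.9, -360.5, 11.3]
tcp_rot: [-179.9, 0.1, -177.5]
ft_force: [0.1, -1.2, 3.3]
finger_gap: 39.8
time: 43.85
tool_pos: [611.9, -361.8, 172.8]
tcp_rot: [-179.6, 0.5, -177.5]
ft_force: [0.8, -0.1, -0.6]
finger_gap: 39.5
time: 46.25
tool_pos: [608.8, -359.6, 164.0]
tcp_rot: [-179.9, 0.1, 4.0]
ft_force: [0.4, -0.6, -1.1]
finger_gap: 39.4
t 46.25 tcp [ 608.8 -359.6  164. ] [-1.799e+02  1.000e-01  4.000e+00] F [ 0.4 -0.6 -1.1] gap 39.4 j [-34.7  26.1  70.1   0.   83.9 -38.7]
shift [  19.9 -421.7   -0.5] rows 9.4 | turn -0.6 alt 359.4 rows 0.1 | shift in target axes [  24.6 -421.5   -1. ]
```

```bash
python3 -m pendant '[[0.4,2.4,-42.2,0,-0.6],[0.4,2.4,-42.2,0,0],[0.4,2.4,-42.2,0,0],[0.4,2.4,-42.2,0,0],[0.4,2.4,-42.2,0,0],[0.4,2.4,-42.2,0,0],[0.4,2.4,-42.2,0,0],[0.4,2.4,-42.2,0,0],[0.4,2.4,-42.2,0,0],[0.4,2.4,-42.2,0,0]]' >/dev/null; python3 -m pendant '[[0.4,0,0,0,0],[0.4,0,0,0,0],[0.4,0,0,0,0]]'; python3 hold.py w16
```

```text
time: 47.55
tool_pos: [598.4, 61.7, 165.1]
tcp_rot: [180.0, 0.0, 4.7]
ft_force: [0.3, -0.4, -1.5]
finger_gap: 39.8
t 47.55 tcp [598.4  61.7 165.1] [180.    0.    4.7] F [ 0.3 -0.4 -1.5] gap 39.8 j [ 1.  10.  89.5 -0.  80.6 -3.6]
L top above tcp 10.5 inner edge -12.1
R top above tcp 8.6 inner edge 14.2
far top above tcp 8.7 inner edge -22.8
near top above tcp 8.5 inner edge 21.4
core nose 286 x [-4.7  8.1] y [ 2.6 15. ] z 97.2
```

```bash
python3 -m pendant '[[0.4,0.7,0.3,0,0],[0.4,0,0,15,0],[0.4,0,0,15,0],[0.4,0,0,14,0],[0.4,0,0,8,0],[0.4,0,0,5,0],[0.4,0,0,0,0]]';  python3 -m pendant '[[0.4,0,0,4,0],[0.4,0,0,4,0],[0.4,0,0,3,0],[0.4,0,0,0,0]]'
```

```text
time: 48.3
tool_pos: [598.6, 62.3, 107.1]
tcp_rot: [-180.0, 0.1, 4.8]
ft_force: [0.4, 0.8, -0.5]
finger_gap: 39.4
time: 48.7
tool_pos: [598.9, 62.3, 96.8]
tcp_rot: [-180.0, 0.0, 4.8]
ft_force: [0.3, 0.2, -1.2]
finger_gap: 39.6
```

```bash
python3 -m pendant '[[0.4,0,0,2,0],[0.4,0,0,2,0],[0.4,0,0,0,0]]';  python3 -m pendant '[[0.4,0,0,0,0],[0.5,0,0,0,0],[0.65,0,0,0,0],[0.65,0,0,-1,0],[0.65,0,0,-2,0],[0.65,0,0,0,0],[0.65,0,0,-25,0],[0.65,0,0,-40,0],[0.65,0,0,-12,0],[0.65,0,0,0,0]]'; python3 stack.py w17
```

```text
time: 49.0
tool_pos: [599.7, 62.3, 95.2]
tcp_rot: [180.0, -0.1, 4.8]
ft_force: [-6.6, -0.3, 11.0]
finger_gap: 39.7
time: 50.0
tool_pos: [601.3, 62.3, 176.6]
tcp_rot: [180.0, -0.3, 4.8]
ft_force: [0.2, 0.9, -0.4]
finger_gap: 55.5
t 50.0 tcp [601.3  62.3 176.6] [180.   -0.3   4.8] F [ 0.2  0.9 -0.4] gap 55.5 j [ 1.1  9.6 88.7  0.  81.4 -3.7]
collar-x 189 100.8047619047619
collar+x 191 100.70575916230366
collar+y 137 100.88029197080292
collar-y 112 100.77946428571428
flange-x 143 89.11888111888112
flange+x 139 88.89352517985613
tab+y 303 71.08085808580859
tab-y 255 89.0643137254902
core nose in filter frame x [-13.7  11.5] y [-21.4  15.6]
```

All four plates are stacked (collar tops 47.4/65.7/82.9/100.8, tabs alternating). Now the rod.

```bash
python3 go.py 492 341 200 -71; python3 -m pendant '[[0.5,-10,-40,-4,0],[0.5,-12,-40,-4,0],[0.5,-12,-40,-4,0],[0.5,-12,-40,-4,0],[0.5,-12,-40,-4,0],[0.5,-12,-40,-4,0],[0.5,-12,-40,0,0]]' >/dev/null;  python3 -m pendant '[[0.5,0,0,0,8.4],[0.5,0,0,0,8.4],[0.5,0,0,0,8.4],[0.5,0,0,0,8.4],[0.5,0,0,0,8.4],[0.5,0,0,0,8.4],[0.5,0,0,0,8.4],[0.5,0,0,0,8.4],[0.5,0,0,0,8.4],[0.5,0,0,0,0]]'; cat > rodm.py <<'E'
import sys
from h import *
n=sys.argv[1]; s=st(); p,d=optics.snapshot("wrist"); cv2.imwrite(f"pics/{n}.png",p); np.save(f"pics/{n}.npy",d); C=cloud("wrist",d)
K,e,R=P("wrist"); np.savez(f"pics/{n}_cam.npz",K=K,e=e,R=R)
x0,x1,y0,y1=map(float,sys.argv[2:6]); z0,z1=map(float,sys.argv[6:8])
k=(C[...,0]>x0)&(C[...,0]<x1)&(C[...,1]>y0)&(C[...,1]<y1)&(C[...,2]>z0)&(C[...,2]<z1)
N,l,S,ce=cv2.connectedComponentsWithStats(k.astype(np.uint8)); i=1+S[1:,4].argmax(); q=C[l==i]; xy=q[:,:2]
m=xy.mean(0); w,V=np.linalg.eigh(np.cov((xy-m).T)); ax=V[:,1]; t=(xy-m)@ax; o=(xy-m)@[-ax[1],ax[0]]
b=np.arange(t.min(),t.max(),6); 
print(len(q),"dir",np.degrees(np.arctan2(ax[1],ax[0])).round(1),"z",np.median(q[:,2]).round(1))
for a in b:
    z=(t>=a)&(t<a+6)
    if z.sum()>3: print("t %.0f width %.1f mid %.1f z %.1f"%(a,np.ptp(np.percentile(o[z],[3,97])),np.percentile(o[z],[3,97]).mean(),np.median(q[z,2])),end="; ")
print("\nends",(m+ax*t.min()).round(1),(m+ax*t.max()).round(1))
E
python3 rodm.py w18 420 700 290 420 14 40
```

```text
t 50.05 tcp [600.   62.3 174.2] [ 1.8e+02 -1.0e-01  4.8e+00] F [-0.3 -0.  -1. ] gap 55.7 j [ 1.1  9.7 88.8 -0.  81.3 -3.7]
shift [ -84.4 -286.7  -26.1] rows 6.7 | turn 75.8 alt -284.2 rows 8.9 | shift in target axes [-298.7   11.4  -25.8]
time: 51.75
tool_pos: [493.2, 333.9, 194.7]
tcp_rot: [179.8, -0.0, -71.0]
ft_force: [-0.1, 0.4, -0.6]
finger_gap: 42.8
t 51.75 tcp [493.2 333.9 194.7] [179.8  -0.  -71. ] F [-0.1  0.4 -0.6] gap 42.8 j [ 29.2   8.1  88.4   0.   83.7 100.1]
4683 dir -160.5 z 25.4
t -111 width 23.0 mid -0.0 z 25.7; t -105 width 23.0 mid -0.0 z 25.5; t -99 width 23.0 mid -0.0 z 25.6; t -93 width 22.9 mid -0.0 z 25.6; t -87 width 22.9 mid -0.0 z 25.6; t -81 width 22.8 mid -0.0 z 25.7; t -75 width 22.8 mid 0.0 z 25.7; t -69 width 22.8 mid -0.0 z 25.6; t -63 width 22.8 mid -0.0 z 25.7; t -57 width 22.8 mid -0.0 z 25.5; t -51 width 22.8 mid -0.0 z 25.7; t -45 width 22.7 mid -0.0 z 25.5; t -39 width 22.8 mid -0.1 z 25.6; t -33 width 22.8 mid -0.1 z 25.8; t -27 width 22.8 mid -0.1 z 25.5; t -21 width 22.9 mid -0.2 z 25.6; t -15 width 23.0 mid -0.2 z 25.6; t -9 width 21.9 mid 0.3 z 25.3; t -3 width 21.9 mid 0.3 z 25.5; t 3 width 22.0 mid 0.3 z 25.7; t 9 width 22.0 mid 0.3 z 25.6; t 15 width 22.1 mid 0.2 z 25.5; t 21 width 22.2 mid 0.2 z 25.4; t 27 width 23.4 mid -0.4 z 25.3; t 33 width 23.4 mid -0.4 z 25.5; t 39 width 22.4 mid 0.1 z 25.5; t 45 width 22.4 mid 0.0 z 25.7; t 51 width 22.5 mid -0.0 z 25.6; t 57 width 55.4 mid -0.1 z 25.1; t 63 width 54.4 mid 0.3 z 25.0; t 69 width 18.7 mid -0.3 z 23.5; t 75 width 18.8 mid -0.4 z 23.5; t 81 width 18.9 mid -0.5 z 23.5; t 87 width 18.9 mid -0.5 z 23.2; t 93 width 17.9 mid 0.0 z 23.5; t 99 width 18.0 mid -0.0 z 23.1; t 105 width 18.1 mid -0.1 z 23.2; t 111 width 17.0 mid 0.4 z 22.7; 
ends [653.4 401. ] [439.8 325.4]
```

```bash
python3 go.py 550.3 364.5 40 -70.5
```

```text
t 51.8 tcp [493.3 334.  195.1] [179.8  -0.  -70.6] F [ 0.8 -0.6  0.1] gap 43.0 j [29.2  8.1 88.4  0.  83.7 99.8]
shift [-10.  -64.3 154.9] rows 3.7 | turn -0.1 alt 359.9 rows 0.0 | shift in target axes [ -9.7 -63.9 155.1]
```

```bash
python3 -m pendant '[[0.5,-5,-32,0,0],[0.5,-5,-32,0,0],[0.5,0,0,45,0],[0.5,0,0,45,0],[0.5,0,0,45,0],[0.5,0,0,20,0],[0.5,0,0,0,0],[0.5,0,0,0,0]]' 80;  python3 go.py 550.3 364.5 6.5 -70.5
```

```text
time: 52.6
tool_pos: [551.1, 364.8, 42.0]
tcp_rot: [179.9, -0.0, -70.7]
ft_force: [-0.3, -0.2, 0.5]
finger_gap: 42.7
t 52.6 tcp [551.1 364.8  42. ] [179.9  -0.  -70.7] F [-0.3 -0.2  0.5] gap 42.7 j [29.1 25.5 84.2 -0.  70.4 99.7]
shift [-0.   0.8 35.5] rows 0.8 | turn -0.2 alt 359.8 rows 0.0 | shift in target axes [-0.   0.8 35.5]
```

```bash
python3 -m pendant '[[0.5,0,0.8,18,0],[0.5,0,0,17,0],[0.5,0,0,0,0],[0.2,0,0,0,0],[0.2,0,0,0,0],[0.2,0,0,0,0],[0.2,0,0,0,0],[0.2,0,0,0,0]]' 80; python3 -m pendant '[[0.2,0,0,-10,0],[0.2,0,0,-30,0],[0.2,0,0,-45,0],[0.2,0,0,-45,0],[0.2,0,0,-45,0],[0.2,0,0,-10,0],[0.2,0,0,0,0]]' ; python3 -m pendant '[[0.2,0,0,0,-8.3],[0.2,0,0,0,-8.3],[0.2,0,0,0,-8.3],[0.2,0,0,0,-8.3],[0.2,0,0,0,-8.3],[0.2,0,0,0,-8.3],[0.2,0,0,0,-8.3],[0.2,0,0,0,-8.3],[0.2,0,0,0,-8.5],[0.2,0,0,0,0]]'; python3 go.py 508 -160 190 4.6
```

```text
time: 53.4
tool_pos: [550.8, 364.8, 7.6]
tcp_rot: [-180.0, 0.0, -70.8]
ft_force: [-0.5, 0.6, -0.5]
finger_gap: 21.9
time: 54.1
tool_pos: [552.2, 365.6, 196.1]
tcp_rot: [-179.6, 0.1, -70.8]
ft_force: [-1.0, -0.8, -3.3]
finger_gap: 22.2
time: 55.1
tool_pos: [549.2, 363.9, 188.8]
tcp_rot: [179.9, 0.3, 4.2]
ft_force: [0.5, -0.7, -3.0]
finger_gap: 22.2
t 55.1 tcp [549.2 363.9 188.8] [179.9   0.3   4.2] F [ 0.5 -0.7 -3. ] gap 22.2 j [29.1 18.  77.6 -0.  84.7 24.9]
shift [-7.960e+01  5.194e+02  3.000e-01] rows 11.7 | turn -0.4 alt 359.6 rows 0.0 | shift in target axes [-83.1 518.9  -1.2]
```

```bash
python3 -m pendant '[[0.2,-6.7,43.7,0,-0.4],[0.2,-6.7,43.7,0,0],[0.2,-6.7,43.7,0,0],[0.2,-6.7,43.7,0,0],[0.2,-6.7,43.7,0,0],[0.2,-6.7,43.7,0,0],[0.2,-6.7,43.7,0,0],[0.2,-6.7,43.7,0,0],[0.2,-6.7,43.7,0,0],[0.2,-6.7,43.7,0,0]]' >/dev/null; python3 -m pendant '[[0.2,-6.7,43.7,0,0],[0.2,-6.7,43.7,0,0],[0.2,0,0,0,0],[0.2,0,0,0,0],[0.2,0,0,0,0]]'; python3 go.py 507.6 -180 110 4.6
```

```text
time: 56.6
tool_pos: [510.6, -163.3, 191.1]
tcp_rot: [-179.9, 0.1, 4.4]
ft_force: [-0.4, -0.0, -3.9]
finger_gap: 21.9
t 56.6 tcp [ 510.6 -163.3  191.1] [-1.799e+02  1.000e-01  4.400e+00] F [-0.4 -0.  -3.9] gap 21.9 j [-23.2  -1.1  98.3   0.   82.8 -27.6]
shift [-4.1 16.5 81.1] rows 1.8 | turn -0.2 alt 359.8 rows 0.0 | shift in target axes [-4.3 16.4 81.1]
```

```bash
python3 -m pendant '[[0.2,-4,16,0,0],[0.2,0,0,40,0],[0.2,0,0,40,0],[0.2,0,0,0,0],[0.2,0,0,0,0]]'; cat > bore.py <<'E'
# bore.py name: rod and barrel in tool frame from wrist depth
import sys
from h import *
n=sys.argv[1]; s=st(); p,d=optics.snapshot("wrist"); cv2.imwrite(f"pics/{n}.png",p); C=cloud("wrist",d)
R=Ro.from_euler('xyz',s["tcp_rot"],degrees=True).as_matrix(); T=(C-s["tool_pos"])@R; x,y=T[...,0],T[...,1]; z=C[...,2]; tz=s["tool_pos"][2]
pc=np.percentile
def slices(nm,k,y0,y1,st_):
    for a in np.arange(y0,y1,st_):
        q=k&(y>=a)&(y<a+st_)
        if q.sum()>5: print(nm,"y %.0f: x %s mid %.1f z %.1f n %d"%(a,pc(x[q],[3,97]).round(1),pc(x[q],[3,97]).mean(),np.median(z[q]),q.sum()))
rod=(z>tz+8)&(z<tz+30)&(abs(x)<25)&(y<-15)
print("rod front y",np.percentile(y[rod],1).round(1)); slices("rod",rod,-112,-20,15)
bar=(z>62)&(z<78)&(abs(x)<45)&(y<-80)
if bar.sum(): print("rim y",y[bar].max().round(1)); slices("barrel",bar,-260,-90,15)
E
python3 bore.py w19
```

```text
time: 57.1
tool_pos: [507.8, -179.9, 112.1]
tcp_rot: [-179.9, 0.1, 4.5]
ft_force: [0.3, -0.3, -2.5]
finger_gap: 22.1
t 57.1 tcp [ 507.8 -179.9  112.1] [-1.799e+02  1.000e-01  4.500e+00] F [ 0.3 -0.3 -2.5] gap 22.1 j [-25.    3.3 102.5  -0.   74.4 -29.5]
rod front y -107.0
rod y -112: x [-9.  13.2] mid 2.1 z 131.5 n 1333
rod y -97: x [-9.  13.2] mid 2.1 z 131.6 n 1910
rod y -82: x [-9.  13.3] mid 2.1 z 131.6 n 1974
rod y -67: x [-8.8 13.4] mid 2.3 z 131.6 n 1966
rod y -52: x [-9.  13.2] mid 2.1 z 131.6 n 1868
rod y -37: x [-9.1 13.3] mid 2.1 z 131.6 n 1728
rod y -22: x [-9.  13.3] mid 2.1 z 131.5 n 742
```

View pics/w19.png

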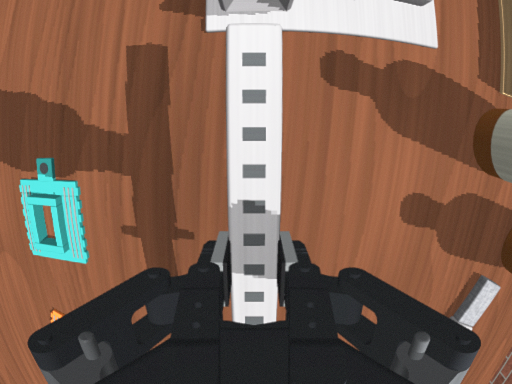

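The rod is held straight and level (centreline tool x 2.1 over its whole length, top z 131.6). I'll lower it to bore height and advance slowly.

```bash
python3 -m pendant '[[0.2,0.6,0,40,0],[0.2,0,0,26,0],[0.2,0,0,0,0],[0.2,0,0,0,0]]'; python3 -m pendant '[[0.2,0,-20,0,0],[0.2,0,-18,0,0],[0.2,0,0,0,0],[0.2,0,0,0,0]]'; python3 bore.py w20
```

```text
time: 57.55
tool_pos: [510.3, -181.1, 48.6]
tcp_rot: [179.9, -0.1, 4.5]
ft_force: [-0.0, 0.2, -1.8]
finger_gap: 22.1
time: 57.95
tool_pos: [508.1, -143.3, 49.2]
tcp_rot: [179.9, -0.2, 4.5]
ft_force: [-0.2, -0.1, -2.2]
finger_gap: 22.3
t 57.95 tcp [ 508.1 -143.3   49.2] [179.9  -0.2   4.5] F [-0.2 -0.1 -2.2] gap 22.3 j [-21.3   5.8 107.   -0.   66.9 -25.8]
rod front y -117.7
rod y -112: x [-10.6  11.7] mid 0.5 z 66.1 n 1392
rod y -97: x [-10.6  11.7] mid 0.6 z 66.3 n 1930
rod y -82: x [-10.6  11.7] mid 0.6 z 66.4 n 1981
rod y -67: x [-10.4  11.8] mid 0.7 z 66.3 n 1945
rod y -52: x [-10.6  11.6] mid 0.5 z 66.4 n 1862
rod y -37: x [-10.7  11.7] mid 0.5 z 66.4 n 1715
rod y -22: x [-10.6  11.7] mid 0.6 z 66.3 n 744
rim y -80.0
barrel y -125: x [-27.  24.] mid -1.5 z 73.9 n 554
barrel y -110: x [-10.6  11.7] mid 0.6 z 66.2 n 1642
barrel y -95: x [-10.5  11.7] mid 0.6 z 66.3 n 1937
```

```bash
python3 -m pendant '[[0.2,-2,0,3.2,0],[0.2,0,0,0,0],[0.2,0,-8,0,0],[0.2,0,-8,0,0],[0.2,0,-5,0,0],[0.2,0,0,0,0]]'; python3 -m pendant '[[0.2,0,-5,0,0],[0.2,0,-5,0,0],[0.2,0,0,0,0]]'
```

```text
time: 58.6
tool_pos: [503.3, -125.2, 44.5]
tcp_rot: [179.6, -0.1, 4.5]
ft_force: [-1.5, -18.9, -1.5]
finger_gap: 21.9
time: 58.9
tool_pos: [501.6, -110.7, 43.2]
tcp_rot: [-180.0, -0.0, 4.5]
ft_force: [-0.4, 2.1, -0.6]
finger_gap: 22.0
```

```bash
python3 -m pendant '[[0.2,0,-6,0,0],[0.2,0,-6,0,0],[0.2,0,-6,0,0],[0.2,0,0,0,0]]'; python3 -m pendant '[[0.2,0,-6,0,0],[0.2,0,-6,0,0],[0.2,0,-6,0,0],[0.2,0,0,0,0]]'; python3 bore.py w21
```

```text
time: 59.3
tool_pos: [500.3, -92.8, 43.2]
tcp_rot: [-180.0, -0.0, 4.5]
ft_force: [0.5, 2.9, 0.4]
finger_gap: 22.0
time: 59.7
tool_pos: [499.0, -75.1, 43.3]
tcp_rot: [-180.0, -0.0, 4.5]
ft_force: [1.2, 0.2, 2.2]
finger_gap: 22.3
t 59.7 tcp [499.  -75.1  43.3] [-180.    -0.     4.5] F [1.2 0.2 2.2] gap 22.3 j [-14.4   3.1 110.6   0.   66.3 -18.9]
rod front y -114.9
rod y -112: x [-17.4  20.8] mid 1.7 z 71.7 n 3607
rod y -97: x [-17.1  21. ] mid 1.9 z 71.6 n 3869
rod y -82: x [-17.1  21.1] mid 2.0 z 71.7 n 3997
rod y -67: x [-19.6  22. ] mid 1.2 z 71.7 n 2837
rod y -52: x [-10.3  11.9] mid 0.8 z 61.5 n 910
rod y -37: x [-10.4  12. ] mid 0.8 z 61.3 n 1708
rod y -22: x [-10.4  12. ] mid 0.8 z 61.0 n 750
rim y -80.0
barrel y -125: x [-17.5  20.9] mid 1.7 z 71.6 n 1305
barrel y -110: x [-17.3  20.8] mid 1.7 z 71.7 n 3681
barrel y -95: x [-17.1  21. ] mid 2.0 z 71.7 n 3926
```

```bash
python3 -m pendant '[[0.2,0.3,-7,0,0],[0.2,0,-7,0,0],[0.2,0,-7,0,0],[0.2,0,-7,0,0],[0.2,0,0,0,0],[0.2,0,0,0,0]]'; python3 -m pendant '[[0.3,0,0,0,0],[0.5,0,0,0,0],[0.5,0,0,0,0],[0.5,0,0,0,0],[0.5,0,0,0,0]]'; python3 -m pendant '[[0.5,0,0,-20,0],[0.5,0,0,-40,0],[0.5,0,0,-40,0],[0.5,0,0,0,0]]'; python3 bore.py w22
```

```text
time: 60.35
tool_pos: [497.4, -47.3, 43.6]
tcp_rot: [-180.0, -0.1, 4.5]
ft_force: [0.2, -0.7, 5.9]
finger_gap: 22.2
time: 60.85
tool_pos: [496.6, -48.1, 42.8]
tcp_rot: [-180.0, 0.0, 4.5]
ft_force: [-0.6, 0.9, 0.0]
finger_gap: 42.9
time: 61.25
tool_pos: [500.8, -48.9, 149.7]
tcp_rot: [179.8, -0.6, 4.5]
ft_force: [1.6, -0.7, 0.2]
finger_gap: 42.6
t 61.25 tcp [500.8 -48.9 149.7] [179.8  -0.6   4.5] F [ 1.6 -0.7  0.2] gap 42.6 j [-11.4  -5.1 106.7   0.   77.8 -15.9]Traceback (most recent call last):
  File "bore.py", line 12, in <module>
    print("rod front y",np.percentile(y[rod],1).round(1)); slices("rod",rod,-112,-20,15)
                        ~~~~~~~~~~~~~^^^^^^^^^^
    return _quantile_unchecked(
        a, q, axis, out, overwrite_input, method, keepdims, weights)
    return _ureduce(a,
                    func=_quantile_ureduce_func,
    ...<5 lines>...
                    overwrite_input=overwrite_input,
                    method=method)
    r = func(a, **kwargs)
    result = _quantile(arr,
                       quantiles=q,
    ...<2 lines>...
                       out=out,
                       weights=wgt)
    slices_having_nans = np.isnan(arr[-1, ...])
                                  ~~~^^^^^^^^^
IndexError: index -1 is out of bounds for axis 0 with size 0
```

```bash
python3 -m pendant '[[0.5,0,44,0,0],[0.5,0,44,0,0],[0.5,0,44,0,0],[0.5,0,0,0,0],[0.5,0,0,0,0]]'; python3 rodm.py w23 440 560 -220 -10 25 66
```

```text
time: 61.8
tool_pos: [506.3, -180.2, 141.6]
tcp_rot: [-179.9, 0.1, 4.3]
ft_force: [0.9, 1.0, -0.0]
finger_gap: 42.6
t 61.8 tcp [ 506.3 -180.2  141.6] [-1.799e+02  1.000e-01  4.300e+00] F [ 0.9  1.  -0. ] gap 42.6 j [-25.1   1.4 101.2   0.   77.6 -29.4]
6462 dir 94.1 z 58.3
t -80 width 17.8 mid -0.0 z 53.9; t -74 width 19.1 mid 0.1 z 54.2; t -68 width 19.0 mid 0.1 z 54.4; t -62 width 19.7 mid -0.3 z 54.5; t -56 width 19.6 mid -0.2 z 54.8; t -50 width 19.4 mid -0.3 z 55.0; t -44 width 19.4 mid -0.2 z 55.1; t -38 width 19.3 mid -0.1 z 55.4; t -32 width 55.0 mid 0.2 z 57.6; t -26 width 54.7 mid -0.4 z 57.7; t -20 width 21.7 mid -0.1 z 58.3; t -14 width 22.5 mid -0.2 z 58.6; t -8 width 22.4 mid 0.4 z 58.7; t -2 width 22.5 mid 0.1 z 59.0; t 4 width 22.2 mid 0.4 z 59.3; t 10 width 22.3 mid -0.0 z 59.5; t 16 width 23.0 mid 0.3 z 59.9; t 22 width 21.8 mid 0.2 z 59.9; t 28 width 21.8 mid 0.3 z 60.2; t 34 width 22.6 mid -0.0 z 60.5; t 40 width 22.6 mid 0.7 z 60.7; t 46 width 22.2 mid 0.4 z 61.2; t 52 width 33.7 mid 5.7 z 60.9; t 58 width 51.4 mid -0.2 z 53.3; t 64 width 36.2 mid -0.7 z 41.8; t 70 width 1.5 mid -13.3 z 37.6; 
ends [ 507.1 -165. ] [496.2 -12.3]
```

View pics/w23.png

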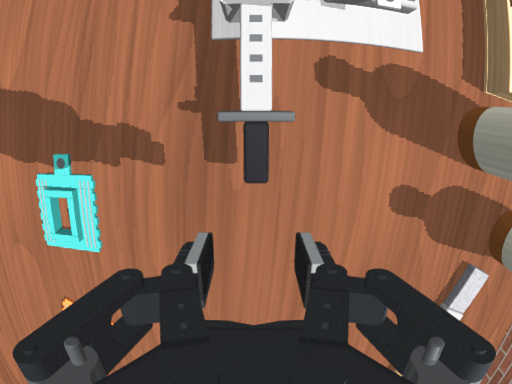

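The rod sits about 88 mm in the bore, slightly nose-up. The crossbar is at px (256,116) and the handle at (256,152), with the fingers clear. I'll re-grip by the handle.

```bash
python3 go.py 505 -141 80 4.6; python3 -m pendant '[[0.5,1.5,-39,0,0],[0.5,0,0,40,0],[0.5,0,0,22,0],[0.5,0,0,0,0],[0.5,0,0,0,0]]' 50; python3 go.py 505 -141 37 4.6
```

```text
t 61.85 tcp [ 506.3 -179.3  141.7] [-1.799e+02  1.000e-01  4.400e+00] F [-0.5  0.4 -0.3] gap 42.8 j [-25.    1.4 101.2   0.   77.6 -29.4]
shift [  1.7 -38.2  61.8] rows 1.6 | turn -0.2 alt 359.8 rows 0.0 | shift in target axes [  1.7 -38.3  61.7]
time: 62.35
tool_pos: [505.3, -139.6, 81.0]
tcp_rot: [-180.0, 0.1, 4.6]
ft_force: [1.1, 0.7, 0.5]
finger_gap: 42.6
t 62.35 tcp [ 505.3 -139.6   81. ] [-1.8e+02  1.0e-01  4.6e+00] F [1.1 0.7 0.5] gap 42.6 j [-21.1   3.1 106.2   0.   70.8 -25.6]
shift [-0.3  1.5 44. ] rows 1.0 | turn -0.0 alt 360.0 rows 0.0 | shift in target axes [-0.4  1.4 44. ]
```

```bash
python3 -m pendant '[[0.5,0,1.5,24,0],[0.5,0,0,20,0],[0.5,0,0,0,0],[0.15,0,0,0,0],[0.15,0,0,0,0],[0.15,0,0,0,0],[0.15,0,0,0,0],[0.15,0,0,0,0]]' 50; python3 -m pendant '[[0.15,0,0,-2,0],[0.15,0,-5,-2,0],[0.15,0,-8,-1,0],[0.15,0,-8,0,0],[0.15,0,-8,0,0],[0.15,0,0,0,0]]'
```

```text
time: 63.15
tool_pos: [507.0, -142.7, 38.8]
tcp_rot: [179.9, -0.1, 4.5]
ft_force: [-2.0, 0.7, 7.4]
finger_gap: 18.6
time: 63.75
tool_pos: [503.2, -111.8, 41.8]
tcp_rot: [-180.0, 0.0, 4.5]
ft_force: [-0.3, 0.2, -1.9]
finger_gap: 18.9
```

```bash
python3 -m pendant '[[0.15,0,-8,0,0],[0.15,0,-8,0,0],[0.15,0,-8,0,0],[0.15,0,-8,0,0],[0.15,0,-6,0,0],[0.15,0,0,0,0]]'; python3 -m pendant '[[0.15,0,-5,0,0],[0.15,0,-4,0,0],[0.15,0,0,0,0]]';  python3 -m pendant '[[0.15,0,-3,0,0],[0.15,0,0,0,0],[0.15,0,0,0,0]]'
```

```text
time: 64.35
tool_pos: [501.4, -74.9, 43.1]
tcp_rot: [180.0, -0.1, 4.5]
ft_force: [0.6, -0.7, 4.0]
finger_gap: 18.9
time: 64.65
tool_pos: [501.0, -67.0, 43.3]
tcp_rot: [179.9, -0.1, 4.5]
ft_force: [0.5, -4.4, 4.4]
finger_gap: 18.7
time: 64.95
tool_pos: [500.8, -64.4, 43.4]
tcp_rot: [179.9, -0.1, 4.5]
ft_force: [0.6, -5.9, 4.7]
finger_gap: 18.9
```

```bash
python3 -m pendant '[[0.15,0,-3,0,0],[0.15,0,-2,0,0],[0.15,0,0,0,0]]'; python3 -m pendant '[[0.15,0,-3,0,0],[0.15,0,0,0,0],[0.15,0,0,0,0]]'
```

```text
time: 65.25
tool_pos: [500.8, -61.9, 43.5]
tcp_rot: [179.6, -0.2, 4.5]
ft_force: [1.8, -19.3, 1.6]
finger_gap: 18.7
time: 65.55
tool_pos: [500.8, -61.2, 43.8]
tcp_rot: [179.4, -0.2, 4.4]
ft_force: [0.6, -31.6, 1.5]
finger_gap: 18.7
```

```bash
python3 -m pendant '[[0.15,0,5,0,0],[0.15,0,0,0,0],[0.35,0,0,0,0],[0.45,0,0,0,0],[0.45,0,0,0,0],[0.45,0,0,-20,0],[0.45,0,0,-45,0],[0.45,0,0,-45,0],[0.45,0,0,-10,0],[0.45,0,0,0,0]]'; python3 -m pendant '[[0.45,0,45,0,0],[0.45,0,30,0,0],[0.45,0,0,0,0],[0.45,0,0,0,0]]'; python3 rodm.py w24 450 550 -140 90 28 73
```

```text
time: 66.55
tool_pos: [501.0, -60.4, 164.6]
tcp_rot: [179.9, -0.3, 4.5]
ft_force: [0.1, -0.8, -0.0]
finger_gap: 38.2
time: 66.95
tool_pos: [503.9, -135.0, 159.7]
tcp_rot: [-179.9, 0.2, 4.4]
ft_force: [-0.7, 0.7, -0.3]
finger_gap: 38.3
t 66.95 tcp [ 503.9 -135.   159.7] [-179.9    0.2    4.4] F [-0.7  0.7 -0.3] gap 38.3 j [-20.6  -1.9 102.5   0.   79.6 -25. ]
2582 dir 106.2 z 71.9
t -29 width 22.2 mid -8.2 z 72.0; t -23 width 32.9 mid 0.4 z 72.1; t -17 width 38.2 mid 2.1 z 71.9; t -11 width 39.9 mid 1.2 z 72.0; t -5 width 41.3 mid 0.6 z 71.8; t 1 width 40.1 mid -0.6 z 71.8; t 7 width 43.6 mid 0.3 z 71.9; t 13 width 39.9 mid -3.1 z 72.0; t 19 width 30.9 mid 0.2 z 71.8; t 25 width 6.8 mid 12.0 z 71.9; 
ends [502.8 -21.7] [487.3  31.8]
```

```bash
cat > chk.py <<'E'
import sys
from h import *
n=sys.argv[1]; c=np.load(f"pics/{n}_cam.npz"); K,e,R=c["K"],c["e"],c["R"]; d=np.load(f"pics/{n}.npy")
v,u=np.mgrid[:d.shape[0],:d.shape[1]]; x=(u-K[0,2])/K[0,0]; y=(v-K[1,2])/K[1,1]; t=np.hypot(x,y)+1e-9; s=np.tan(t)/t
C=np.stack([x*s*d,y*s*d,d],-1)@R.T+e; a=np.radians(4.6); w=C[...,:2]-[599.4,62.6]
F=np.stack([w@[np.cos(a),np.sin(a)],w@[-np.sin(a),np.cos(a)],C[...,2]],-1)
for b in range(-160,-60,5):
    k=(F[...,1]>=b)&(F[...,1]<b+5)&(abs(F[...,0]+110)<40)&(F[...,2]>30)&(F[...,2]<80); q=F[k]
    if len(q)>5: print("y_f %d n %d x %s z %.1f"%(b,len(q),np.percentile(q[:,0],[3,97]).round(1),np.median(q[:,2])))
E
python3 chk.py w24; python3 go.py 548 199.5 180 -85.4
```

```text
y_f -140 n 114 x [-116.3  -98.2] z 59.2
y_f -135 n 149 x [-116.7  -97.4] z 60.0
y_f -130 n 172 x [-117.   -97.4] z 59.9
y_f -125 n 151 x [-117.   -97.4] z 59.9
y_f -120 n 145 x [-116.2  -97.4] z 59.9
y_f -115 n 144 x [-116.1  -97.5] z 60.0
y_f -110 n 144 x [-116.1  -97.4] z 59.9
y_f -105 n 150 x [-117.   -97.4] z 60.0
y_f -100 n 150 x [-117.   -97.5] z 59.9
y_f -95 n 137 x [-116.9  -99.1] z 59.8
y_f -90 n 573 x [-135.3  -79.9] z 61.4
y_f -85 n 536 x [-133.7  -81.6] z 62.2
y_f -80 n 490 x [-133.   -84.1] z 77.0
y_f -75 n 369 x [-131.1  -86. ] z 74.7
y_f -70 n 325 x [-129.2  -87. ] z 72.1
y_f -65 n 313 x [-128.   -89.8] z 72.0
t 67.0 tcp [ 504.1 -134.4  160. ] [-179.9    0.2    4.4] F [0.5 0.3 0.9] gap 38.6 j [-20.6  -1.9 102.5   0.   79.6 -25. ]
shift [  69.6 -329.6  -19.5] rows 7.5 | turn 89.8 alt -270.2 rows 10.6 | shift in target axes [-329.3  -70.6  -20. ]
```

View pics/w24.png

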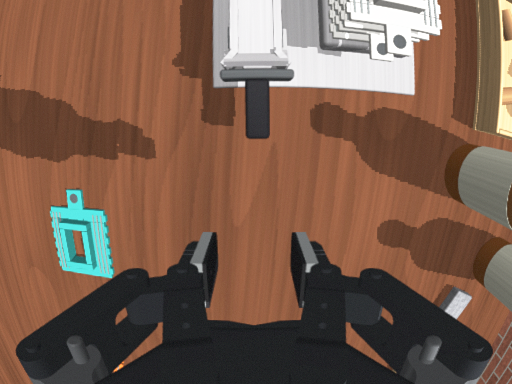

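The rod is home: the crossbar is flush on the rim at px (257,74) and the handle is level. Next the cock; back to the pin.

```bash
python3 -m pendant '[[0.4,8,-41,-10,0],[0.4,9,-41,-10,0],[0.4,9,-41,-5,0],[0.4,9,-41,0,0],[0.4,9,-41,0,0],[0.4,9,-41,0,0],[0.4,9,-41,0,0],[0.4,9,-42,0,0],[0.4,0,0,0,8.5],[0.4,0,0,0,8.5]]' >/dev/null; python3 -m pendant '[[0.4,0,0,0,8.5],[0.4,0,0,0,8.5],[0.4,0,0,0,8.5],[0.4,0,0,0,8.5],[0.4,0,0,0,8.5],[0.4,0,0,0,8.5],[0.4,0,0,0,8.5],[0.4,0,0,0,8.5],[0.4,0,0,0,4.8],[0.4,0,0,0,0]]'; cat > pin.py <<'E'
import sys
from h import *
n=sys.argv[1]; s=st(); p,d=optics.snapshot("wrist"); cv2.imwrite(f"pics/{n}.png",p); C=cloud("wrist",d)
k=(C[...,2]>128)&(C[...,2]<141)&(abs(C[...,0]-520)<60)&(abs(C[...,1]-220)<70); N,l,S,ce=cv2.connectedComponentsWithStats(k.astype(np.uint8))
for i in range(1,N):
    if S[i,4]>40: q=C[l==i]; print("pin-height blob",len(q),q.mean(0).round(1),np.ptp(q[:,0]).round(0),np.ptp(q[:,1]).round(0))
E
python3 pin.py w25; python3 go.py 550 198 150 -85.4
```

```text
time: 69.0
tool_pos: [549.2, 199.3, 186.1]
tcp_rot: [179.9, 0.0, -85.3]
ft_force: [0.7, -0.1, -0.1]
finger_gap: 34.4
t 69.0 tcp [549.2 199.3 186.1] [179.9   0.  -85.3] F [ 0.7 -0.1 -0.1] gap 34.4 j [ 14.9   6.5  91.    0.   82.5 100.2]
pin-height blob 392 [549.2 199.6 134.5] 15.0 15.0
t 69.05 tcp [549.3 199.2 186.3] [179.9   0.  -85.1] F [ 0.4  0.5 -0.1] gap 34.1 j [ 14.9   6.5  91.    0.   82.5 100. ]
shift [ 1.3 -0.7 36.3] rows 0.8 | turn 0.3 alt -359.7 rows 0.0 | shift in target axes [ 1.3 -0.6 36.3]
```

```bash
python3 -m pendant '[[0.4,0,0,40,0],[0.4,0,0,25,0],[0.4,0,0,13,0],[0.4,0,0,0,0],[0.15,0,0,0,0],[0.15,0,0,0,0],[0.15,0,0,0,0],[0.15,0,0,0,0]]' 20; python3 -m pendant '[[0.15,-9.7,0.7,0,-8],[0.15,-9.7,0.7,0,-8],[0.15,-9.7,0.7,0,-8],[0.15,-9.7,0.7,0,-8],[0.15,-9.7,0.7,0,-8],[0.15,0,0,0,0]]'; python3 go.py 479.4 264 108 4.6
```

```text
time: 69.85
tool_pos: [551.1, 198.7, 110.5]
tcp_rot: [-179.9, 0.0, -85.3]
ft_force: [-0.4, 0.9, 2.1]
finger_gap: 15.0
time: 70.45
tool_pos: [530.9, 243.2, 110.5]
tcp_rot: [-179.8, -0.0, -45.1]
ft_force: [1.5, 4.8, 1.9]
finger_gap: 15.0
t 70.45 tcp [530.9 243.2 110.5] [-179.8   -0.   -45.1] F [1.5 4.8 1.9] gap 15.0 j [19.5  9.9 95.5  0.1 74.4 64.7]
shift [-51.1  21.8   2.5] rows 1.2 | turn -49.7 alt 310.3 rows 5.9 | shift in target axes [-49.6 -24.9   2.5]
```

```bash
python3 -m pendant '[[0.15,-9.7,0.8,0,-8],[0.15,-9.7,0.8,0,-8],[0.15,-9.7,0.8,0,-8],[0.15,-9.7,0.8,0,-8],[0.15,-9.7,0.8,0,-8],[0.15,-9.7,0.8,0,-8],[0.15,0,0,0,0]]'; python3 -m pendant '[[0.15,-3,0,0,0],[0.15,0,0,0,0],[0.15,0,0,0,0]]';python3 -m pendant '[[0.15,-3,0,0,0],[0.15,0,0,0,0],[0.15,0,0,0,0]]'
```

```text
time: 71.15
tool_pos: [477.5, 265.0, 110.6]
tcp_rot: [-179.6, -0.2, 2.8]
ft_force: [-1.8, 18.4, 0.7]
finger_gap: 15.2
time: 71.45
tool_pos: [475.1, 264.8, 110.7]
tcp_rot: [-179.6, -0.2, 2.5]
ft_force: [-0.5, 18.1, 0.1]
finger_gap: 15.2
time: 71.75
tool_pos: [472.3, 264.3, 110.7]
tcp_rot: [-179.7, -0.2, 2.4]
ft_force: [-0.4, 16.1, 1.7]
finger_gap: 14.7
```

```bash
python3 -m pendant '[[0.15,-3,0.5,0,0],[0.15,0,0,0,0],[0.15,0,0,0,0]]';python3 -m pendant '[[0.15,-3,0.5,0,0],[0.15,0,0,0,0],[0.15,0,0,0,0]]'
```

```text
time: 72.05
tool_pos: [470.8, 264.1, 110.9]
tcp_rot: [-179.6, -0.4, 2.5]
ft_force: [8.7, 18.8, -4.6]
finger_gap: 14.9
time: 72.35
tool_pos: [470.5, 263.4, 111.5]
tcp_rot: [-179.6, -0.7, 2.4]
ft_force: [21.6, 19.4, -12.8]
finger_gap: 14.7
```

At the open stop (resisting force 21 N). I'll relax, release, rise straight up and check everything.

```bash
python3 -m pendant '[[0.15,5,0,0,0],[0.15,0,0,0,0],[0.4,0,0,0,0],[0.4,0,0,0,0],[0.4,0,0,0,0],[0.4,0,0,-40,0],[0.4,0,0,-45,0],[0.4,0,0,-20,0],[0.4,0,0,0,0],[0.4,0,0,0,0]]'; python3 pin.py w26
python3 -m pendant '[[0.5,20,45,-5,0],[0.5,22,45,0,0],[0.5,22,45,0,0],[0.5,22,45,0,0],[0.5,22,20,0,0],[0.5,0,0,0,0],[0.5,0,0,0,0]]'; python3 stack.py w27; python3 chk.py w27 | head -30
```

```text
time: 73.35
tool_pos: [470.4, 259.9, 214.0]
tcp_rot: [180.0, -0.0, 2.6]
ft_force: [-0.8, 0.1, -1.5]
finger_gap: 34.0
t 73.35 tcp [470.4 259.9 214. ] [180.   -0.    2.6] F [-0.8  0.1 -1.5] gap 34.0 j [23.5 -1.8 96.6 -0.  85.1 20.9]
pin-height blob 321 [472.1 262.2 133.7] 15.0 15.0
time: 74.1
tool_pos: [586.4, 65.0, 216.6]
tcp_rot: [-180.0, 0.2, 2.6]
ft_force: [0.4, 0.9, 0.5]
finger_gap: 42.8
t 74.1 tcp [586.4  65.  216.6] [-180.     0.2    2.6] F [0.4 0.9 0.5] gap 42.8 j [ 1.3  6.6 87.8  0.  85.9 -1.2]
collar-x 140 103.81928571428573
collar+x 130 103.86
collar+y 102 103.7843137254902
collar-y 85 103.52235294117645
flange-x 107 91.8981308411215
flange+x 109 91.94770642201836
tab+y 248 73.95887096774194
tab-y 200 91.96
core nose in filter frame x [-8.4 14. ] y [-20.4  16.2]
y_f -85 n 12 x [-131.7 -106.1] z 75.9
y_f -80 n 107 x [-131.5 -103.7] z 77.1
y_f -75 n 150 x [-132.3 -101.1] z 73.9
y_f -70 n 136 x [-130.8  -87.1] z 71.9
y_f -65 n 133 x [-126.3  -87.4] z 71.9
```

```bash
python3 -m pendant '[[0.5,0,45,-10,0],[0.5,0,45,-5,0],[0.5,0,45,0,0],[0.5,0,45,0,0],[0.5,0,45,0,0],[0.5,0,45,0,0],[0.5,0,45,0,0],[0.5,0,0,0,0],[0.5,0,0,0,0],[0.5,0,0,0,0]]'; python3 - <<'E'
from h import *
p,d=optics.snapshot("top"); cv2.imwrite("pics/fin.png",cv2.resize(p[70:250,80:330],None,fx=3,fy=3,interpolation=cv2.INTER_CUBIC))
E
```

```text
time: 75.15
tool_pos: [602.0, -247.0, 233.7]
tcp_rot: [-179.9, 0.0, 2.8]
ft_force: [-0.1, -0.5, -0.4]
finger_gap: 42.6
```

View pics/fin.png

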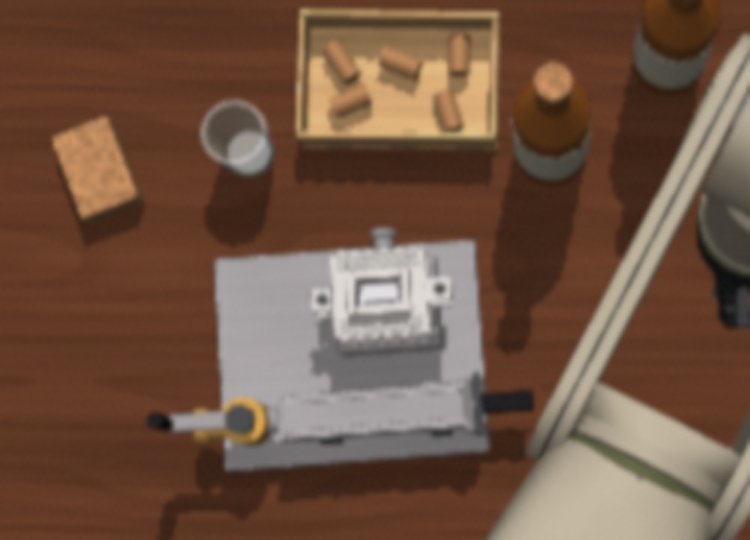

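The final view shows the stack on the core at (380,295) with tabs on both sides, and the rod home with its handle at (508,402). The lever is in line with the pipe at (185,421). The bottle (550,120) and beaker (237,137) still stand. Handing in.

```bash
python3 -c "
from bench import hand_in
print(hand_in())"
```

```text
the job is handed in; nothing more can be done
None
```

The wine filter is back together and the job is handed in, at about 75 s of the 210 s allowed; `hand_in` gave no verdict.

- **Order of work:** I shut the cock, then stacked the four white plates with tabs +y, −y, +y, −y from the bottom. The rod went about 88 mm into the barrel held by its middle. I let go, took it again by the handle and pushed it to its stop, then turned the cock to its open stop.
- **Plates:** collar tops read 47.4, 65.7, 82.9 and 100.8 mm as each was seated, level and about 18 mm apart. A last look from a different pose read the top one at 103.8 mm against the expected 102, which is within the camera's height error.
- **Rod:** it stopped against a force of about 30 N, with the crossbar flush on the rim and the handle level. From the handle's end I put the front about 168–170 mm inside the rim.
- **Cock:** it measured about 91° open, at its stop.
- **Surroundings:** in the last picture the bottle and beaker still stand, and I did not touch them or the look-alikes. The robot is clear of everything.

Two contacts on the way: the first plate jammed on the core's shoulder at about 60 N and tilted in the grip. I corrected its position from the depth picture, and it then seated level. The rod also touched the barrel's flare at about 19 N before sliding in.

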